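Open-pile the drained wood test slats crosswise to dry

TASK

The three dark, drained test slats are ready to come off the sloping rack: finish the open pile on the drying stand with them so that air can reach every side. Complete the half-laid third layer, then lay the last two as a fourth layer crosswise on top of it, two slats to a layer, each lying flat just inside the guide rods, square with the stand and with its ends sticking out about equally. Set the slats down rather than dropping them, keep the slats already laid in their places, and leave the other things on the bench alone.

Things in the scene. Friction and masses are not known exactly. Their poses are not given: they have to be found in the camera images.
- drain_rack: sloping drain rack, fixed: white drip tray 180 (x) x 185 (y) x 14 mm high, origin under its centre. Two 8 mm wide steel rails stand in it at y = -48 and +48 mm and rise toward +x at 42 degrees; each has three seats with an 8 mm lug at the lower side. Stakes lie flat on the slope across both rails, 34 mm clear between neighbours; between the rails all is open
- middle_seat (a point): point on the drain rack, midway between the rails, at the middle seat: where the underside of the middle slat lies, 100 mm above the bench; axes as the rack's. The slope's outward normal in the rack's axes is (-0.669, 0, 0.743); the other two seats lie 64 mm down and up the slope, along (0.743, 0, 0.669)
- drying_stand: drying stand, fixed: aluminium base plate 176 x 176 mm, origin under its centre, with two bearer strips along x (tops 14 mm above the bench) and four upright guide rods 6 mm thick, 78 mm high, at x, y = +-66.5 mm. The pile stands inside the rods, each slat's centre line 45 mm from the stand's centre (3.5 mm play to the rods). At the start layers 1, 2 and half of 3 are laid
- pile_centre (a point): point on the stand's upright centre line at mid-height of layer 3, 44 mm above the bench, axes as the stand's. Layer 1 (24 mm lower) lies along y at x = -45 and +45 mm; layer 2 (12 mm lower) along x at y = -45 and +45; layer 3 along y at x = -45 (laid) and +45 (free); layer 4 (12 mm higher) along x at y = -45 and +45 (both free)
- damp_slat_a: flat wooden test slat 30 mm wide (x), 150 long (y), 12 thick (z), about 40 g, dark and damp, both ends sealed with a 12 mm band of green paint; origin at its centre. The three damp slats are alike and may go in any order. At the start on the lowest seat of the drain rack
- damp_slat_b: flat wooden test slat 30 mm wide (x), 150 long (y), 12 thick (z), about 40 g, dark and damp, both ends sealed with a 12 mm band of green paint; origin at its centre. The three damp slats are alike and may go in any order. At the start on the middle seat of the drain rack
- damp_slat_c: flat wooden test slat 30 mm wide (x), 150 long (y), 12 thick (z), about 40 g, dark and damp, both ends sealed with a 12 mm band of green paint; origin at its centre. The three damp slats are alike and may go in any order. At the start on the highest seat of the drain rack
- laid_slat_a: flat wooden test slat 30 (x) x 150 (y) x 12 (z) mm, dry and paler, green ends, already laid in the pile; origin at its centre. Layer 1, centre at the stand's x = -45, y = 0 mm
- laid_slat_b: flat wooden test slat 30 (x) x 150 (y) x 12 (z) mm, dry and paler, green ends, already laid in the pile; origin at its centre. Layer 1, centre at the stand's x = 45, y = 0 mm
- laid_slat_c: flat wooden test slat 30 (x) x 150 (y) x 12 (z) mm, dry and paler, green ends, already laid in the pile; origin at its centre. Layer 2, centre at the stand's x = 0, y = -45 mm
- laid_slat_d: flat wooden test slat 30 (x) x 150 (y) x 12 (z) mm, dry and paler, green ends, already laid in the pile; origin at its centre. Layer 2, centre at the stand's x = 0, y = 45 mm
- laid_slat_e: flat wooden test slat 30 (x) x 150 (y) x 12 (z) mm, dry and paler, green ends, already laid in the pile; origin at its centre. Layer 3, centre at the stand's x = -45, y = 0 mm
- petri_amber: bystander: lidded petri dish, amber agar, 61 mm across, 14 mm high; origin under its centre
- petri_red: bystander: lidded petri dish, red-brown agar, 61 mm across, 14 mm high; origin under its centre
- black_marker: bystander: felt marker with black cap, 13 x 135 x 13 mm, lying between rack and stand, its length along its y axis; origin under its centre
- small_bottle: bystander: small squat white bottle, 55 x 55 x 44 mm; origin under its centre
- round_bottle: bystander: round white bottle, 77 mm across, 63 mm high; origin under its centre
- timer: bystander: bench timer with three keys, 62 x 66 x 18 mm; origin under its centre

How it is judged:
At the end, for the whole second after the job is handed in: Four crossed layers of two slats on the stand, damp slats in the three free places, laid ones still in theirs; each centre within 8 mm of its place across the slat, 15 mm along it, 4 mm in height, flat within 0.12 rad, within 0.15 rad of the stand's axis, and at rest (((x of damp_slat_a in the frame of drying_stand between 0.037 and 0.053 m and y of damp_slat_a in the frame of drying_stand between -0.015 and 0.015 m and z of damp_slat_a in the frame of drying_stand between 0.04 and 0.048 m and angle between the y axis of damp_slat_a and the y axis of drying_stand, either way round below 0.15 rad and angle between the z axis of damp_slat_a and the z axis of drying_stand, either way round below 0.12 rad and linear speed of damp_slat_a below 0.02 m/s) or (x of damp_slat_b in the frame of drying_stand between 0.037 and 0.053 m and y of damp_slat_b in the frame of drying_stand between -0.015 and 0.015 m and z of damp_slat_b in the frame of drying_stand between 0.04 and 0.048 m and angle between the y axis of damp_slat_b and the y axis of drying_stand, either way round below 0.15 rad and angle between the z axis of damp_slat_b and the z axis of drying_stand, either way round below 0.12 rad and linear speed of damp_slat_b below 0.02 m/s) or (x of damp_slat_c in the frame of drying_stand between 0.037 and 0.053 m and y of damp_slat_c in the frame of drying_stand between -0.015 and 0.015 m and z of damp_slat_c in the frame of drying_stand between 0.04 and 0.048 m and angle between the y axis of damp_slat_c and the y axis of drying_stand, either way round below 0.15 rad and angle between the z axis of damp_slat_c and the z axis of drying_stand, either way round below 0.12 rad and linear speed of damp_slat_c below 0.02 m/s)) and ((x of damp_slat_a in the frame of drying_stand between -0.015 and 0.015 m and y of damp_slat_a in the frame of drying_stand between -0.053 and -0.037 m and z of damp_slat_a in the frame of drying_stand between 0.052 and 0.06 m and angle between the y axis of damp_slat_a and the x axis of drying_stand, either way round below 0.15 rad and angle between the z axis of damp_slat_a and the z axis of drying_stand, either way round below 0.12 rad and linear speed of damp_slat_a below 0.02 m/s) or (x of damp_slat_b in the frame of drying_stand between -0.015 and 0.015 m and y of damp_slat_b in the frame of drying_stand between -0.053 and -0.037 m and z of damp_slat_b in the frame of drying_stand between 0.052 and 0.06 m and angle between the y axis of damp_slat_b and the x axis of drying_stand, either way round below 0.15 rad and angle between the z axis of damp_slat_b and the z axis of drying_stand, either way round below 0.12 rad and linear speed of damp_slat_b below 0.02 m/s) or (x of damp_slat_c in the frame of drying_stand between -0.015 and 0.015 m and y of damp_slat_c in the frame of drying_stand between -0.053 and -0.037 m and z of damp_slat_c in the frame of drying_stand between 0.052 and 0.06 m and angle between the y axis of damp_slat_c and the x axis of drying_stand, either way round below 0.15 rad and angle between the z axis of damp_slat_c and the z axis of drying_stand, either way round below 0.12 rad and linear speed of damp_slat_c below 0.02 m/s)) and ((x of damp_slat_a in the frame of drying_stand between -0.015 and 0.015 m and y of damp_slat_a in the frame of drying_stand between 0.037 and 0.053 m and z of damp_slat_a in the frame of drying_stand between 0.052 and 0.06 m and angle between the y axis of damp_slat_a and the x axis of drying_stand, either way round below 0.15 rad and angle between the z axis of damp_slat_a and the z axis of drying_stand, either way round below 0.12 rad and linear speed of damp_slat_a below 0.02 m/s) or (x of damp_slat_b in the frame of drying_stand between -0.015 and 0.015 m and y of damp_slat_b in the frame of drying_stand between 0.037 and 0.053 m and z of damp_slat_b in the frame of drying_stand between 0.052 and 0.06 m and angle between the y axis of damp_slat_b and the x axis of drying_stand, either way round below 0.15 rad and angle between the z axis of damp_slat_b and the z axis of drying_stand, either way round below 0.12 rad and linear speed of damp_slat_b below 0.02 m/s) or (x of damp_slat_c in the frame of drying_stand between -0.015 and 0.015 m and y of damp_slat_c in the frame of drying_stand between 0.037 and 0.053 m and z of damp_slat_c in the frame of drying_stand between 0.052 and 0.06 m and angle between the y axis of damp_slat_c and the x axis of drying_stand, either way round below 0.15 rad and angle between the z axis of damp_slat_c and the z axis of drying_stand, either way round below 0.12 rad and linear speed of damp_slat_c below 0.02 m/s)) and x of laid_slat_a in the frame of drying_stand between -0.053 and -0.037 m and y of laid_slat_a in the frame of drying_stand between -0.015 and 0.015 m and z of laid_slat_a in the frame of drying_stand between 0.016 and 0.024 m and angle between the y axis of each of laid_slat_a, laid_slat_b, laid_slat_e and the y axis of drying_stand, either way round below 0.15 rad and angle between the z axis of each of laid_slat_a, laid_slat_b, laid_slat_c, laid_slat_d, laid_slat_e and the z axis of drying_stand, either way round below 0.12 rad and linear speed of each of laid_slat_a, laid_slat_b, laid_slat_c, laid_slat_d, laid_slat_e below 0.02 m/s and x of laid_slat_b in the frame of drying_stand between 0.037 and 0.053 m and y of laid_slat_b in the frame of drying_stand between -0.015 and 0.015 m and z of laid_slat_b in the frame of drying_stand between 0.016 and 0.024 m and x of laid_slat_c in the frame of drying_stand between -0.015 and 0.015 m and y of laid_slat_c in the frame of drying_stand between -0.053 and -0.037 m and z of laid_slat_c in the frame of drying_stand between 0.028 and 0.036 m and angle between the y axis of each of laid_slat_c, laid_slat_d and the x axis of drying_stand, either way round below 0.15 rad and x of laid_slat_d in the frame of drying_stand between -0.015 and 0.015 m and y of laid_slat_d in the frame of drying_stand between 0.037 and 0.053 m and z of laid_slat_d in the frame of drying_stand between 0.028 and 0.036 m and x of laid_slat_e in the frame of drying_stand between -0.053 and -0.037 m and y of laid_slat_e in the frame of drying_stand between -0.015 and 0.015 m and z of laid_slat_e in the frame of drying_stand between 0.04 and 0.048 m); the robot touches nothing.
It fails at once if a slat is dropped, thrown or knocked down (moves faster than 0.6 m/s while the fingers do not hold it, a fall of about 18 mm) ((linear speed of damp_slat_a above 0.6 m/s and contact force between damp_slat_a and the fingers below 0.05 N) or (linear speed of damp_slat_b above 0.6 m/s and contact force between damp_slat_b and the fingers below 0.05 N) or (linear speed of damp_slat_c above 0.6 m/s and contact force between damp_slat_c and the fingers below 0.05 N) or (linear speed of laid_slat_a above 0.6 m/s and contact force between laid_slat_a and the fingers below 0.05 N) or (linear speed of laid_slat_b above 0.6 m/s and contact force between laid_slat_b and the fingers below 0.05 N) or (linear speed of laid_slat_c above 0.6 m/s and contact force between laid_slat_c and the fingers below 0.05 N) or (linear speed of laid_slat_d above 0.6 m/s and contact force between laid_slat_d and the fingers below 0.05 N) or (linear speed of laid_slat_e above 0.6 m/s and contact force between laid_slat_e and the fingers below 0.05 N)).
It fails at once if a bystander (petri dishes, bottles, marker, timer) is moved by more than 20 mm (distance of any of petri_amber, petri_red, black_marker, small_bottle, round_bottle, timer from where it was at the start of the episode above 0.02 m).
It also fails if it takes over 67 s, if anything falls off the work surface, if the arm or the gripper's body presses on something with over 40 N, if the wrist force passes 120 N, or if a joint passes its speed limit or range.

ROBOT

A 6-joint arm with a two-finger parallel gripper is mounted at the origin on a cart in front of the work surface, level with it; the furniture and walls round the work are solid. World frame = base frame: x ahead of the robot, y to its left, z up, the work surface at z = 0. Lengths are in m, angles in rad, forces in N, time in s.
With the tool pointing down it reaches from about 0.35 to 0.775 m from the base axis. Payload 7.3 kg.
Tool frame: the origin (TCP) lies between the finger pads; the fingertips stand 8 mm ahead of it and the grasp point (between the pads) lies 11 mm behind it; z points along the fingers, y is the direction in which the jaws open and shut (so a half turn about z gives the same grasp; the last joint's range is limited). The gripper opens to 92 mm and grips with 3 to 60 N. Pads are 19 mm wide; open, the fingers measure 130 mm over their backs; the gripper's body (75 mm by 190 mm) begins 47 mm behind the grasp point.
Start: joints at [-0.146, 0.342, 1.524, -0, 1.275, -0.146], TCP at [0.525, 0, 0.199] pointing down, gripper open.
Joint ranges: [-2.53, 2.53], [-0.77, 2.02], [0.04, 2.7], [-1, 4.14], [0.28, 2.66], [-3.11, 3.11]. Speed limits (rad/s): [2.57, 2.57, 3.14, 3.14, 3.14, 3.14].

INTERFACE

Orientations are given as [roll, pitch, yaw] about the fixed x, y, z axes, in that order (R = Rz(yaw) Ry(pitch) Rx(roll)).
In Python, from bench import arm gives the robot as it stands.
- The arm moves only by the tool jog_arm, never from a script. Its argument "moves" is a list of rows, each an object of numbers: "ax", "ay", "az": the turn, a rotation vector about the world's x, y, z in units of 4 degrees (1.0 is 4 degrees); "x", "y", "z": the shift along the world's x, y, z in units of 0.02 m (1.0 is 0.02 m); "gripper": the finger opening in mm, from 0 to 91.8. In form: [{"ax": .., "ay": .., "az": .., "x": .., "y": .., "z": .., "gripper": ..}, ...]. A call has 1 to 12 rows; each row shifts and turns the commanded pose from where the row before left it; what a row does not reach is not made up. A row lasts 1/8 s, in which the tool goes at most 62.5 mm and 10.7 degrees, less where a joint would pass 70% of its speed; a pose out of reach is approached as far as the arm can. A call with a number of a shift or a turn outside -1 to 1 is refused whole. A call with a gripper value outside its range is refused whole. The fingers move at their own pace and stop on an object; the grip force is fixed at half the most. Time passes only in rows, so rows that do not move let the fingers close. It gives the time, the measured TCP pose, the force and the opening at its end, in the units of the state.
- arm.get_state(): the state, without advancing time (a new reading comes with each control period).
- arm.get_image(name): name is "scene" or "side" or "wrist"; returns (picture, depth): 420x560x3 uint8, blue, green, red; 420x560 float32, m along the optical axis (not along the pixel's ray), 0 where there is no reading.
- arm.get_calibration(name): a dict with "fx", "fy", "cx", "cy" (pixels), "k1" (the pictures are not rectified: a ray, as slopes to the right and down, at radius r is drawn at 1 + k1 r^2 times it, then the intrinsics apply), "T" (4x4, takes a point from camera to world coordinates); the wrist camera has in their place "T_tool_cam" (4x4, takes a point from camera to tool coordinates, whose origin is the TCP and whose axes are the flange's). Camera axes: x right, y up, looking along -z (the intrinsics and any distortion apply to the point x, -y, -z); pixel columns grow to the right and rows downward; lengths in m; the calibration is good to about 2 mm. A picture is of the moment at which its call begins: read the wrist's pose just before it. get_calibration takes no time and is no camera call.
- arm.job_done(): hands the job in, once; it reports no verdict.
The state is a dict: "t": time; "q": joint angles; "dq": joint speeds; "joint_torque": joint torques, N m; "position": TCP position; "eef_rot": TCP orientation; "force": force on the tool from outside, world axes, zero at the start; "wrist_torque": the same for the moment, N m; "finger_gap": finger opening in m.
Only numpy, scipy, OpenCV 4.12 (cv2) and the standard library are available. Lean on these libraries where they do the work, as an engineer would, in place of code of your own. Each camera call takes 0.05 s, during which the arm holds its last target. There are 200 camera calls.

## Working session

There is one attempt and no reset: what is moved stays moved. The work goes in short steps, Python scripts to look and compute and a tool call to move; the robot and the scene stay as the last step left them, time stands still between calls to the robot, and variables do not carry over. Pictures are saved under pics/ and viewed, about 8 in all and at most 12, crops included, and the job is handed in when it is done.

Besides the shell and the picture viewer there is one more tool, called after "Emit:" as name(argument=value, ...) on one line, values as JSON. jog_arm: Moves the arm, as the interface text tells. Shifts and turns lie within -1 to 1; 1 stands for 0.02 m of shift or 4 degrees of turn. Its arguments: {"type":"object","properties":{"moves":{"type":"array"}},"required":["moves"]}

```bash
mkdir -p pics; cat > h.py <<'E'
import numpy as np, cv2
from bench import arm
from scipy.spatial.transform import Rotation as R
def grab(n):
    s=arm.get_state(); im,d=arm.get_image(n); c=arm.get_calibration(n)
    if 'T' in c: T=np.array(c['T'])
    else:
        W=np.eye(4); W[:3,:3]=R.from_euler('xyz',s['eef_rot']).as_matrix() if np.size(s['eef_rot'])==3 else np.array(s['eef_rot']); W[:3,3]=s['position']; T=W@np.array(c['T_tool_cam'])
    return im,d,c,T
def ray(c,T,u,v):
    K=np.array([[c['fx'],0,c['cx']],[0,c['fy'],c['cy']],[0,0,1.]])
    p=cv2.undistortPoints(np.array([[[u,v]]],float),K,np.array([c['k1'],0,0,0.]))[0,0]
    return T[:3,3],T[:3,:3]@np.array([p[0],-p[1],-1])
def onz(c,T,u,v,z):
    o,r=ray(c,T,u,v); return o+r*(z-o[2])/r[2]
def cloud(im,d,c,T):
    K=np.array([[c['fx'],0,c['cx']],[0,c['fy'],c['cy']],[0,0,1.]])
    v,u=np.mgrid[:d.shape[0],:d.shape[1]]
    p=cv2.undistortPoints(np.stack([u.ravel(),v.ravel()],1)[:,None].astype(float),K,np.array([c['k1'],0,0,0.]))[:,0]
    z=d.ravel(); P=np.stack([p[:,0]*z,-p[:,1]*z,-z],1)@T[:3,:3].T+T[:3,3]
    P[z==0]=np.nan
    return P.reshape(d.shape+(3,))
E
python3 - <<'E'
from h import *
print(arm.get_state())
for n in ['scene','side','wrist']:
    im,d,c,T=grab(n); cv2.imwrite(f'pics/{n}0.png',im); np.savez(f'{n}0.npz',im=im,d=d,T=T); print(n,c['fx'],c['k1'],np.round(T,3).tolist())
a=np.hstack([cv2.imread('pics/scene0.png'),cv2.imread('pics/side0.png')])
E
```

```text
{'t': 0.0, 'q': array([-1.45991431e-01,  3.42719446e-01,  1.52500831e+00,  2.29277141e-05,
        1.27538017e+00, -1.45990278e-01]), 'dq': array([-5.76088777e-04,  3.67428778e-05,  1.32253389e-03, -6.07289541e-04,
        1.19066396e-03,  1.26047466e-03]), 'joint_torque': array([ 7.61924657e-04, -4.31245601e+01, -2.44219762e+01,  7.17750052e-02,
        5.59406646e-02, -1.04314388e-04]), 'position': array([5.24561146e-01, 9.89626752e-05, 1.97849726e-01]), 'eef_rot': array([-3.14009669e+00, -2.42121352e-04,  1.57078830e+00]), 'force': array([ 0.14646582, -0.32725457, -0.13714538]), 'wrist_torque': array([ 0.00320971, -0.01482689,  0.00555201]), 'finger_gap': 0.09173491923114846}
scene 532.7414808351025 -0.008040886610856793 [[-0.887, 0.215, -0.408, 0.095], [-0.461, -0.442, 0.77, 0.841], [-0.015, 0.871, 0.491, 0.723], [0.0, 0.0, 0.0, 1.0]]
side 498.59217084330055 -0.14231681642590055 [[0.968, 0.142, -0.206, 0.311], [-0.251, 0.54, -0.803, -1.224], [-0.003, 0.829, 0.559, 0.897], [0.0, 0.0, 0.0, 1.0]]
wrist 368.14277708805673 0.0028440426737214087 [[1.0, -0.0, 0.001, 0.524], [-0.0, 0.958, 0.288, 0.079], [-0.001, -0.288, 0.958, 0.386], [0.0, 0.0, 0.0, 1.0]]
```

View pics/scene0.png

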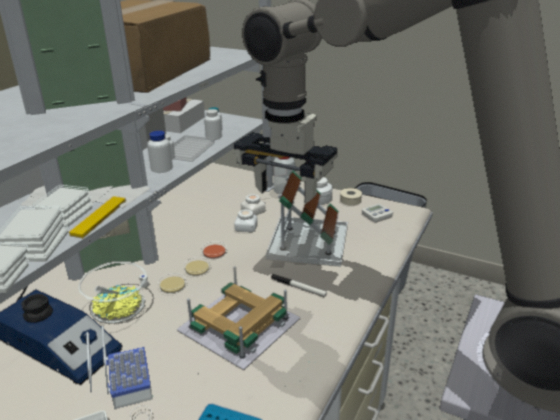

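View pics/side0.png

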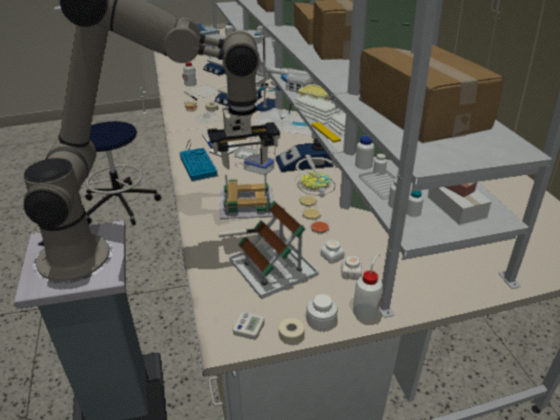

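The scene view shows the stand with its pile at about (240,315), the rack with its slats at (310,215), and the marker at (300,285). The side view shows the rack at (272,245), rising toward the shelf, and the stand at (248,197). Next I'll measure the slats and the pile by colour plus depth.

```bash
cat > meas.py <<'E'
from h import *
def blobs(n,im,P,lo,hi,roi,zmin,amin):
    h=cv2.cvtColor(im,cv2.COLOR_BGR2HSV); m=cv2.inRange(h,np.array(lo),np.array(hi))
    r=np.zeros_like(m); r[roi[1]:roi[3],roi[0]:roi[2]]=255; m&=r
    m[~(P[...,2]>zmin)]=0
    k,l,s,ce=cv2.connectedComponentsWithStats(m)
    for i in range(1,k):
        if s[i,4]<amin: continue
        Q=P[l==i]; c=np.nanmedian(Q,0); Q=Q[np.linalg.norm(Q-c,axis=1)<.1]; 
        w,v=np.linalg.eigh(np.cov((Q-Q.mean(0)).T))
        print(n,'px',ce[i].round(),s[i,4],'med',c.round(4),'min',Q.min(0).round(3),'max',Q.max(0).round(3),'norm',v[:,0].round(3),'long',v[:,2].round(3),np.sqrt(w).round(4))
E
python3 - <<'E'
from meas import *
for n,rk,st in [('scene',(265,160,350,265),(170,260,310,370)),('side',(225,190,320,300),(210,165,285,225))]:
    z=np.load(n+'0.npz'); im,d,T=z['im'],z['d'],z['T']; c=arm.get_calibration(n); P=cloud(im,d,c,T)
    hsv=cv2.cvtColor(im,cv2.COLOR_BGR2HSV)
    print('brown'); blobs(n,im,P,(0,70,30),(14,255,160),rk,.03,25)
    print('green rack'); blobs(n,im,P,(45,50,20),(90,255,200),rk,.03,5)
    print('tan'); blobs(n,im,P,(10,80,90),(25,255,255),st,.012,25)
    print('green stand'); blobs(n,im,P,(45,50,20),(90,255,200),st,.005,5)
z=np.load('side0.npz'); w=np.load('wrist0.npz')['im']; s=z['im'];sc=np.load('scene0.npz')['im']
a=cv2.resize(sc[160:370,165:365],None,fx=2,fy=2,interpolation=3); b=cv2.resize(s[165:300,205:330],None,fx=3,fy=3,interpolation=3)
C=np.zeros((420,800,3),np.uint8);C[:420,:400]=a;C[:405,400:775]=b;cv2.imwrite('pics/crop1.png',C)
E
```

```text
brown
scene px [291. 187.] 272 med [ 0.5944 -0.1679  0.1539] min [ 0.569 -0.225  0.141] max [ 0.622 -0.111  0.162] norm [-0.582 -0.176  0.794] long [-0.285  0.959  0.004] [0.0019 0.0085 0.0333]
scene px [312. 205.] 189 med [ 0.5464 -0.1746  0.1085] min [ 0.527 -0.249  0.099] max [ 0.561 -0.139  0.119] norm [-0.602 -0.182  0.777] long [-0.192  0.978  0.08 ] [0.0015 0.0072 0.0294]
scene px [330. 221.] 259 med [ 0.5042 -0.1969  0.0689] min [ 0.479 -0.258  0.058] max [ 0.53  -0.139  0.079] norm [-0.562 -0.168  0.81 ] long [-0.289  0.957 -0.001] [0.002  0.0084 0.0325]
green rack
scene px [296. 174.] 23 med [ 0.613  -0.2363  0.153 ] min [ 0.604 -0.243  0.144] max [ 0.623 -0.229  0.162] norm [-0.599 -0.312  0.737] long [-0.725 -0.18  -0.665] [0.001  0.0038 0.0083]
scene px [285. 202.] 81 med [ 0.5763 -0.1009  0.1506] min [ 0.563 -0.12   0.131] max [ 0.594 -0.092  0.164] norm [ 0.391  0.714 -0.581] long [-0.787 -0.068 -0.613] [0.0039 0.0051 0.0086]
scene px [332. 207.] 12 med [ 0.5248 -0.2627  0.0701] min [ 0.517 -0.268  0.06 ] max [ 0.533 -0.259  0.075] norm [-0.535 -0.403  0.743] long [-0.
[... 4808 characters left out ...]
4. 202.] 5 med [0.4743 0.1219 0.0329] min [0.472 0.11  0.032] max [0.475 0.126 0.037] norm [ 0.985 -0.161 -0.064] long [-0.162 -0.987 -0.013] [0.     0.0023 0.0085]
side px [232. 204.] 36 med [0.4949 0.088  0.0452] min [0.482 0.076 0.035] max [0.509 0.096 0.051] norm [0.116 0.455 0.883] long [-0.954  0.297 -0.028] [0.0036 0.0038 0.0083]
side px [232. 210.] 38 med [0.4947 0.0884 0.0203] min [0.484 0.08  0.005] max [0.51  0.113 0.025] norm [-0.108  0.264  0.958] long [-0.81   0.535 -0.239] [0.0035 0.006  0.0089]
side px [260. 223.] 6 med [ 0.5362 -0.1317  0.112 ] min [ 0.532 -0.136  0.109] max [ 0.541 -0.131  0.115] norm [-0.511  0.553  0.658] long [-0.86  -0.326 -0.394] [0.001  0.0021 0.0037]
```

View pics/crop1.png

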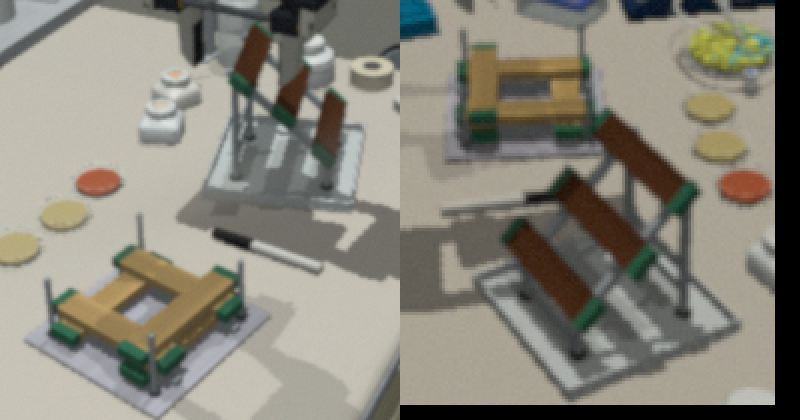

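View pics/wrist0.png

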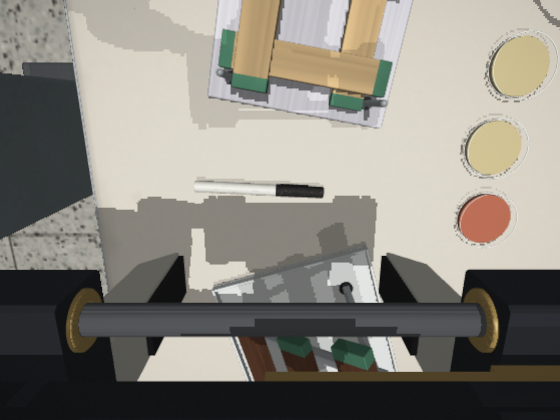

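The crops match the numbers:
- **Rack:** yaw is about +16.3°. The slat top centres are near (0.595,-0.171,0.152), (0.550,-0.186,0.109) and (0.5045,-0.200,0.066).
- **Stand:** yaw is about -10°. Laid slat e is on the robot side, and the free place is on the far side.
- **Wrist view:** the stand is at the top and the rack is under the fingers.

Next I'll work out the turns.

```bash
cat > plan.py <<'E'
from h import *
# pose targets: tool x = slat axis; down pose & rack pose
def Rdown(a): # a: world angle of tool x (deg)
    a=np.radians(a); x=np.array([np.cos(a),np.sin(a),0]); z=np.array([0,0,-1.]); return np.stack([x,np.cross(z,x),z],1)
def Rrack(yaw=16.3):
    return R.from_euler('z',yaw,degrees=True).as_matrix()@R.from_rotvec([0,-np.radians(42),0]).as_matrix()@Rdown(90)
def togo(p,Rt,n=None):
    s=arm.get_state(); Rc=R.from_euler('xyz',s['eef_rot']).as_matrix()
    rv=np.degrees(R.from_matrix(Rt@Rc.T).as_rotvec())/4; d=(np.array(p)-s['position'])/.02
    n=n or int(np.ceil(max(abs(rv).max(),abs(d).max())))
    print('t',round(s['t'],2),'gap',round(s['finger_gap']*1e3,1),'pos',s['position'].round(4),'turn',rv.round(2),'shift',d.round(2),'n',n,'row',(rv/n).round(3),(d/n).round(3))
E
python3 - <<'E'
from plan import *
togo((.540,-.187,.2156),Rrack(),12)
for n in ['scene','side']:
    z=np.load(n+'0.npz'); c=arm.get_calibration(n); P=cloud(z['im'],z['d'],c,z['T']).reshape(-1,3)
    m=(P[:,2]>.2)&(P[:,2]<.6)&(abs(P[:,1])<.35)&(P[:,0]>.6); print(n,np.nanpercentile(P[m],[1,5,50],axis=0).round(3).tolist())
E
```

```text
t 0.15 gap 91.5 pos [0.5247 0.     0.198 ] turn [  1.49 -10.44   3.89] shift [ 0.76 -9.35  0.88] n 12 row [ 0.124 -0.87   0.324] [ 0.064 -0.779  0.073]
scene [[0.799, -0.318, 0.2], [0.803, -0.256, 0.202], [0.883, 0.098, 0.393]]
side [[0.801, -0.345, 0.202], [0.809, -0.327, 0.207], [0.892, -0.165, 0.416]]
```

Emit:
jog_arm(moves=[{"ax": 0.124,"ay": -0.87,"az": 0.324,"x": 0.064,"y": -0.779,"z": 0.073,"gripper": 50},{"ax": 0.124,"ay": -0.87,"az": 0.324,"x": 0.064,"y": -0.779,"z": 0.073,"gripper": 50},{"ax": 0.124,"ay": -0.87,"az": 0.324,"x": 0.064,"y": -0.779,"z": 0.073,"gripper": 50},{"ax": 0.124,"ay": -0.87,"az": 0.324,"x": 0.064,"y": -0.779,"z": 0.073,"gripper": 50},{"ax": 0.124,"ay": -0.87,"az": 0.324,"x": 0.064,"y": -0.779,"z": 0.073,"gripper": 50},{"ax": 0.124,"ay": -0.87,"az": 0.324,"x": 0.064,"y": -0.779,"z": 0.073,"gripper": 50},{"ax": 0.124,"ay": -0.87,"az": 0.324,"x": 0.064,"y": -0.779,"z": 0.073,"gripper": 50},{"ax": 0.124,"ay": -0.87,"az": 0.324,"x": 0.064,"y": -0.779,"z": 0.073,"gripper": 50},{"ax": 0.124,"ay": -0.87,"az": 0.324,"x": 0.064,"y": -0.779,"z": 0.073,"gripper": 50},{"ax": 0.124,"ay": -0.87,"az": 0.324,"x": 0.064,"y": -0.779,"z": 0.073,"gripper": 50},{"ax": 0.124,"ay": -0.87,"az": 0.324,"x": 0.064,"y": -0.779,"z": 0.073,"gripper": 50},{"ax": 0.124,"ay": -0.87,"az": 0.324,"x": 0.064,"y": -0.779,"z": 0.073,"gripper": 50}])

```text
t: 1.65
position: [0.5402, -0.1874, 0.2161]
eef_rot: [2.406, 0.001, 1.856]
force: [0.2, -0.6, -0.8]
finger_gap: 0.0502
```

```bash
python3 - <<'E'
from plan import *
from meas import blobs
togo((.540,-.187,.2156),Rrack(),1)
im,d,c,T=grab('wrist'); cv2.imwrite('pics/w1.png',im); P=cloud(im,d,c,T)
blobs('w',im,P,(0,70,20),(14,255,160),(0,0,560,420),.03,400)
blobs('wg',im,P,(45,50,20),(90,255,200),(0,0,560,420),.03,150)
E
```

```text
t 1.65 gap 50.2 pos [ 0.5402 -0.1874  0.2161] turn [ 0.    0.04 -0.  ] shift [-0.01  0.02 -0.02] n 1 row [ 0.003  0.042 -0.004] [-0.012  0.022 -0.023]
w px [279. 201.] 6012 med [ 0.5912 -0.1653  0.1532] min [ 0.564 -0.234  0.142] max [ 0.62  -0.108  0.164] norm [-0.643 -0.189  0.742] long [-0.282  0.96   0.   ] [0.0007 0.0084 0.0364]
w px [113. 196.] 6255 med [ 0.5008 -0.188   0.0691] min [ 0.474 -0.249  0.057] max [ 0.534 -0.135  0.079] norm [-0.561 -0.166  0.811] long [-0.284  0.959 -0.001] [0.002  0.0092 0.0324]
w px [195. 197.] 4921 med [ 0.5456 -0.1756  0.1108] min [ 0.522 -0.235  0.091] max [ 0.57  -0.129  0.122] norm [-0.628 -0.184  0.756] long [-0.266  0.964  0.014] [0.001  0.0089 0.0277]
wg px [279. 114.] 667 med [ 0.573  -0.1045  0.1535] min [ 0.561 -0.112  0.142] max [ 0.585 -0.096  0.164] norm [-0.643 -0.194  0.741] long [-0.711 -0.21  -0.671] [0.0007 0.0032 0.0086]
wg px [102. 117.] 758 med [ 0.484  -0.1328  0.0693] min [ 0.471 -0.141  0.057] max [ 0.501 -0.124  0.078] norm [-0.565 -0.148  0.812] long [-0.779 -0.227 -0.584] [0.0021 0.0032 0.0094]
wg px [191. 129.] 729 med [ 0.5311 -0.1273  0.1113] min [ 0.519 -0.136  0.1  ] max [ 0.547 -0.118  0.122] norm [-0.642 -0.145  0.753] long [-0.722 -0.218 -0.657] [0.001  0.0034 0.0089]
wg px [279. 289.] 387 med [ 0.612  -0.2371  0.1535] min [ 0.601 -0.244  0.143] max [ 0.623 -0.229  0.163] norm [-0.642 -0.207  0.738] long [-0.705 -0.219 -0.674] [0.0006 0.0029 0.0084]
```

View pics/w1.png

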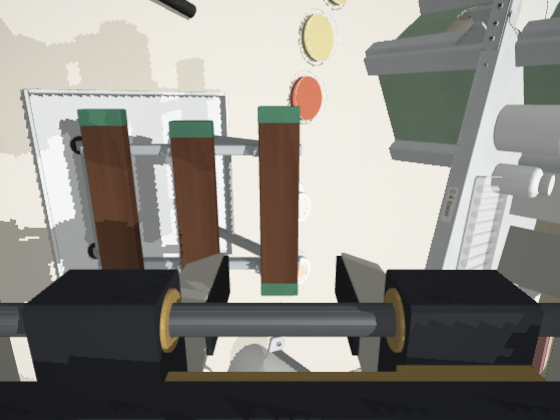

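The wrist view shows the three slats at columns 103, 193 and 279. The jaws are centred on the high slat, near column 281. The middle slat sits about 10 mm toward -y of the others. Next I'll grasp the high one.

Emit:
jog_arm(moves=[{"x": 0.515,"y": 0.16,"z": -0.617,"gripper": 46},{"x": 0.515,"y": 0.16,"z": -0.617,"gripper": 46},{"x": 0.515,"y": 0.16,"z": -0.617,"gripper": 46},{"x": 0.515,"y": 0.16,"z": -0.617,"gripper": 46},{"x": 0.515,"y": 0.16,"z": -0.617,"gripper": 46},{"x": 0.515,"y": 0.16,"z": -0.617,"gripper": 46},{"gripper": 10},{"gripper": 10},{"gripper": 10}])

```text
invalid input at $.moves[0]: expected keys ax, ay, az, x, y, z, gripper
```

Emit:
jog_arm(moves=[{"ax": 0,"ay": 0,"az": 0,"x": 0.515,"y": 0.16,"z": -0.617,"gripper": 46},{"ax": 0,"ay": 0,"az": 0,"x": 0.515,"y": 0.16,"z": -0.617,"gripper": 46},{"ax": 0,"ay": 0,"az": 0,"x": 0.515,"y": 0.16,"z": -0.617,"gripper": 46},{"ax": 0,"ay": 0,"az": 0,"x": 0.515,"y": 0.16,"z": -0.617,"gripper": 46},{"ax": 0,"ay": 0,"az": 0,"x": 0.515,"y": 0.16,"z": -0.617,"gripper": 46},{"ax": 0,"ay": 0,"az": 0,"x": 0.515,"y": 0.16,"z": -0.617,"gripper": 46},{"ax": 0,"ay": 0,"az": 0,"x": 0,"y": 0,"z": 0,"gripper": 10},{"ax": 0,"ay": 0,"az": 0,"x": 0,"y": 0,"z": 0,"gripper": 10},{"ax": 0,"ay": 0,"az": 0,"x": 0,"y": 0,"z": 0,"gripper": 10}])

```text
t: 2.82
position: [0.6022, -0.1681, 0.1426]
eef_rot: [2.407, 0.001, 1.855]
force: [0.3, 0.1, -0.2]
finger_gap: 0.0206
```

```bash
python3 - <<'E'
from plan import *
s=arm.get_state(); print(s['finger_gap'],s['force'],s['wrist_torque'])
im,d,c,T=grab('wrist'); a,_,_,_=grab('side'); b,_,_,_=grab('scene'); print(arm.get_state()['finger_gap'])
C=np.zeros((600,800,3),np.uint8); C[:300,:400]=cv2.resize(im,(400,300)); C[:300,400:800]=cv2.resize(a[190:265,235:335],(400,300),interpolation=3); C[300:,:400]=cv2.resize(b[150:225,250:350],(400,300),interpolation=3)
cv2.imwrite('pics/g1.png',C)
E
```

```text
0.020607020070798756 [ 0.33050388  0.14588857 -0.16009146] [-0.11923115  0.40745559 -0.00555568]
0.01093854387894156
```

View pics/g1.png

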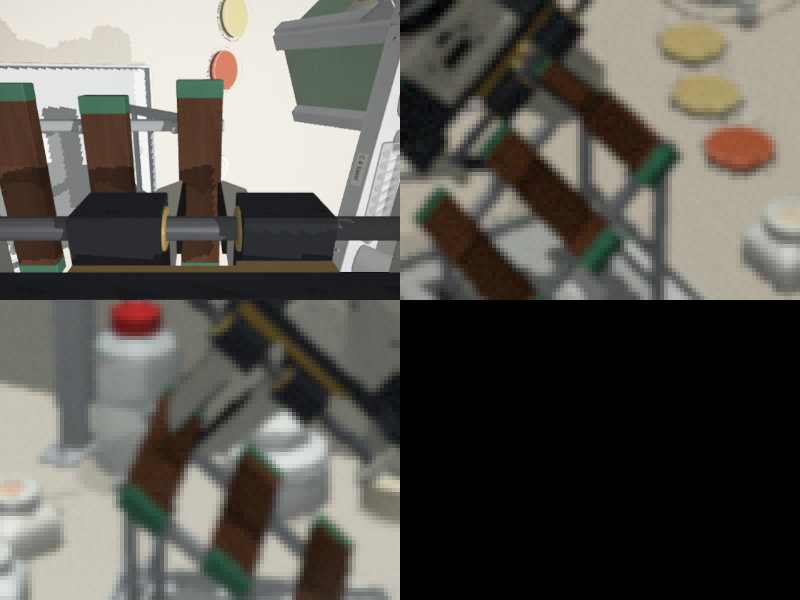

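```bash
python3 - <<'E'
from plan import *
from meas import blobs
im,d,c,T=grab('wrist'); P=cloud(im,d,c,T)
s=arm.get_state(); print(s['finger_gap'],s['position'],s['eef_rot'])
W=np.eye(4); W[:3,:3]=R.from_euler('xyz',s['eef_rot']).as_matrix(); W[:3,3]=s['position']
Wi=np.linalg.inv(W); Pt=P@Wi[:3,:3].T+Wi[:3,3]
h=cv2.cvtColor(im,cv2.COLOR_BGR2HSV)
m=(cv2.inRange(h,(0,70,15),(14,255,160))>0)&(abs(Pt[...,1])<.025)&(abs(Pt[...,0])<.1)
Q=Pt[m]; print('brown tool',len(Q),np.nanpercentile(Q,[2,50,98],axis=0).round(4).tolist())
m=(cv2.inRange(h,(45,50,15),(90,255,200))>0)&(abs(Pt[...,1])<.025)&(abs(Pt[...,0])<.12)
Q=Pt[m]; print('green tool',len(Q),np.nanpercentile(Q,[2,50,98],axis=0).round(4).tolist())
for v in (240,260,280,300,320,335,345,350,355,358): print(v,[ (u,*Pt[v,u].round(3)) for u in (255,270,282,295,310)])
cv2.imwrite('pics/w2.png',im)
n='scene'; im,d,c,T=grab(n); P=cloud(im,d,c,T); Pt=P@Wi[:3,:3].T+Wi[:3,3]; h=cv2.cvtColor(im,cv2.COLOR_BGR2HSV)
m=(h[...,1]<60)&(abs(Pt[...,0])<.012)&(abs(Pt[...,1])<.05)&(Pt[...,2]>-.06)&(Pt[...,2]<.02); Q=Pt[m]; print('fingers scene',len(Q),np.percentile(Q,[2,50,98],axis=0).round(4).tolist())
m=(cv2.inRange(h,(0,70,15),(14,255,160))>0)&(abs(Pt[...,1])<.03)&(abs(Pt[...,0])<.1); print('brown scene', np.percentile(Pt[m],[2,50,98],axis=0).round(4).tolist())
E
```

```text
0.010881860127243211 [ 0.60215458 -0.16802811  0.14243788] [2.40728930e+00 1.01231288e-03 1.85459850e+00]
brown tool 9393 [[-0.0605, -0.014, -0.0161], [0.027, 0.0005, -0.0147], [0.0626, 0.014, -0.0132]]
green tool 1841 [[-0.0658, -0.0143, -0.0162], [0.0685, -0.0003, -0.0148], [0.0746, 0.0139, -0.0135]]
240 [(255, np.float64(0.013), np.float64(-0.013), np.float64(-0.015)), (270, np.float64(0.013), np.float64(-0.005), np.float64(-0.015)), (282, np.float64(0.013), np.float64(0.001), np.float64(-0.014)), (295, np.float64(0.013), np.float64(0.008), np.float64(-0.015)), (310, np.float64(-0.054), np.float64(0.029), np.float64(0.157))]
260 [(255, np.float64(0.012), np.float64(-0.011), np.float64(-0.037)), (270, np.float64(0.01), np.float64(-0.004), np.float64(-0.034)), (282, np.float64(0.002), np.float64(0.001), np.float64(-0.015)), (295, np.float64(0.01), np.float64(0.007), np.float64(-0.033)), (310, np.float64(0.012), np.float64(0.013), np.float64(-0.037))]
280 [(255, np.float64(0.013), np.float64(-0.009), np.float64(-0.058)), (270, np.float64(0.002), np.float64(-0.004), np.float64(-0.037)
[... 2023 characters left out ...]
np.float64(0.001), np.float64(-0.014)), (295, np.float64(-0.055), np.float64(0.008), np.float64(-0.015)), (310, np.float64(0.009), np.float64(0.009), np.float64(-0.097))]
358 [(255, np.float64(0.008), np.float64(-0.007), np.float64(-0.098)), (270, np.float64(-0.057), np.float64(-0.006), np.float64(-0.015)), (282, np.float64(-0.057), np.float64(0.001), np.float64(-0.015)), (295, np.float64(-0.058), np.float64(0.008), np.float64(-0.014)), (310, np.float64(0.008), np.float64(0.009), np.float64(-0.097))]
fingers scene 139 [[-0.0086, -0.0219, -0.059], [0.0099, -0.0058, -0.0465], [0.012, 0.0218, -0.0106]]
brown scene [[-0.0503, -0.0126, -0.0165], [0.012, 0.0017, -0.0136], [0.0908, 0.0169, 0.1976]]
```

View pics/w2.png

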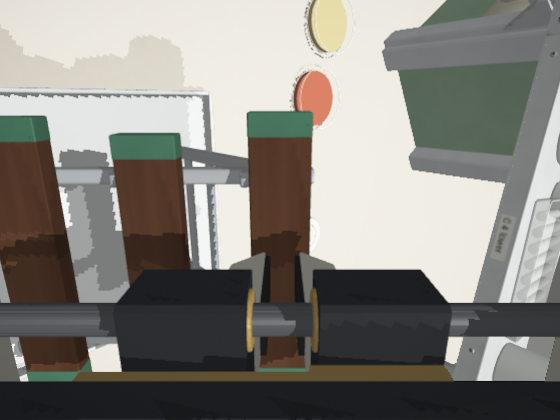

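Emit:
jog_arm(moves=[{"ax": 0,"ay": 0,"az": 0,"x": -0.43,"y": -0.125,"z": 0.495,"gripper": 46},{"ax": 0,"ay": 0,"az": 0,"x": -0.43,"y": -0.125,"z": 0.495,"gripper": 46},{"ax": 0,"ay": 0,"az": 0,"x": -0.43,"y": -0.125,"z": 0.495,"gripper": 46},{"ax": 0,"ay": 0,"az": 0,"x": -0.43,"y": -0.125,"z": 0.495,"gripper": 46},{"ax": 0,"ay": 0,"az": 0,"x": 0,"y": 0,"z": 0,"gripper": 46},{"ax": 0,"ay": 0,"az": 0,"x": 0,"y": 0,"z": 0,"gripper": 46}])

```text
t: 3.82
position: [0.5677, -0.1778, 0.1816]
eef_rot: [2.408, 0.0, 1.855]
force: [0.3, -0.4, -0.3]
finger_gap: 0.0461
```

```bash
python3 - <<'E'
from plan import *
s=arm.get_state(); print(s['finger_gap'],s['position'],s['force'],s['wrist_torque'])
W=np.eye(4); W[:3,:3]=R.from_euler('xyz',s['eef_rot']).as_matrix(); W[:3,3]=s['position']; Wi=np.linalg.inv(W)
for n in ['wrist','scene','side']:
    im,d,c,T=grab(n); P=cloud(im,d,c,T); Pt=P@Wi[:3,:3].T+Wi[:3,3]; h=cv2.cvtColor(im,cv2.COLOR_BGR2HSV)
    m=(abs(Pt[...,0])<.02)&(abs(Pt[...,1])<.06)&(Pt[...,2]>-.058)&(Pt[...,2]<.03); Q=Pt[m]
    print(n,len(Q),np.percentile(Q,[1,5,50,95,99,100],axis=0).round(4).tolist())
    # histogram along z
    print(np.histogram(Q[:,2],bins=np.arange(-.06,.031,.005))[0])
    cv2.imwrite(f'pics/{n}3.png',im)
a=cv2.imread('pics/scene3.png')[130:230,240:350]; b=cv2.imread('pics/side3.png')[165:265,225:335]
C=np.zeros((400,800,3),np.uint8); C[:,:400]=cv2.resize(a,(400,400),interpolation=3); C[:,400:]=cv2.resize(b,(400,400),interpolation=3); cv2.imwrite('pics/c3.png',C)
E
```

```text
0.046142150372332165 [ 0.56773116 -0.17781323  0.18160259] [ 0.34217547 -0.38789846 -0.26443029] [-0.08936911  0.38028292  0.02847175]
wrist 2595 [[-0.0066, -0.0372, -0.0578], [-0.0019, -0.0347, -0.0568], [0.012, 0.024, -0.0461], [0.0126, 0.0372, -0.032], [0.0128, 0.0397, -0.03], [0.0132, 0.041, -0.0282]]
[318 544 545 505 391 265  27   0   0   0   0   0   0   0   0   0   0   0]
scene 181 [[-0.009, -0.04, -0.0578], [-0.0043, -0.038, -0.0571], [0.0105, -0.0239, -0.0456], [0.0152, 0.0387, -0.032], [0.0161, 0.0396, -0.0298], [0.0164, 0.0399, -0.028]]
[25 37 34 38 26 18  3  0  0  0  0  0  0  0  0  0  0  0]
side 106 [[-0.0157, -0.0418, -0.0576], [-0.0153, -0.0397, -0.057], [-0.0115, -0.003, -0.0448], [-0.0075, 0.035, -0.0307], [0.0015, 0.0366, -0.0284], [0.0053, 0.0371, -0.028]]
[12 19 20 20 20 11  4  0  0  0  0  0  0  0  0  0  0  0]
```

View pics/c3.png

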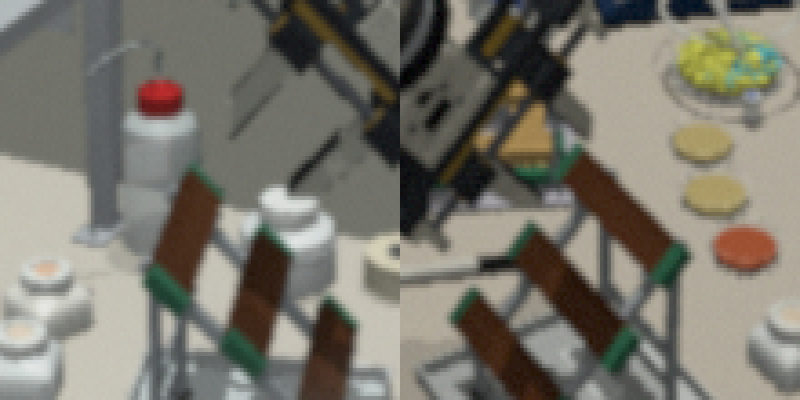

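All three cameras agree that the fingertips end about 28 mm behind the reported TCP, not 8 mm ahead of it. The true tool is therefore about 36 mm shorter than stated, and the pads closed above the slat. I'll allow for that offset and grasp again.

Emit:
jog_arm(moves=[{"ax": 0,"ay": 0,"az": 0,"x": 0.572,"y": 0.163,"z": -0.653,"gripper": 46},{"ax": 0,"ay": 0,"az": 0,"x": 0.572,"y": 0.163,"z": -0.653,"gripper": 46},{"ax": 0,"ay": 0,"az": 0,"x": 0.572,"y": 0.163,"z": -0.653,"gripper": 46},{"ax": 0,"ay": 0,"az": 0,"x": 0.572,"y": 0.163,"z": -0.653,"gripper": 46},{"ax": 0,"ay": 0,"az": 0,"x": 0.572,"y": 0.163,"z": -0.653,"gripper": 46},{"ax": 0,"ay": 0,"az": 0,"x": 0,"y": 0,"z": 0,"gripper": 10},{"ax": 0,"ay": 0,"az": 0,"x": 0,"y": 0,"z": 0,"gripper": 10},{"ax": 0,"ay": 0,"az": 0,"x": 0,"y": 0,"z": 0,"gripper": 10},{"ax": 0,"ay": 0,"az": 0,"x": 0,"y": 0,"z": 0,"gripper": 10}])

```text
t: 5.1
position: [0.6249, -0.1618, 0.1169]
eef_rot: [2.407, 0.001, 1.855]
force: [0.4, -0.0, -1.2]
finger_gap: 0.0294
```

Emit:
jog_arm(moves=[{"ax": 0,"ay": 0,"az": 0,"x": -0.5,"y": -0.146,"z": 0.58,"gripper": 10},{"ax": 0,"ay": 0,"az": 0,"x": -0.5,"y": -0.146,"z": 0.58,"gripper": 10},{"ax": 0,"ay": 0,"az": 0,"x": -0.5,"y": -0.146,"z": 0.58,"gripper": 10},{"ax": 0,"ay": 0,"az": 0,"x": -0.5,"y": -0.146,"z": 0.58,"gripper": 10},{"ax": 0,"ay": 0,"az": 0,"x": -0.5,"y": -0.146,"z": 0.58,"gripper": 10}])

```text
t: 5.72
position: [0.5742, -0.1763, 0.1753]
eef_rot: [2.408, 0.001, 1.855]
force: [0.7, -0.3, -0.5]
finger_gap: 0.0298
```

```bash
python3 - <<'E'
from plan import *
from meas import blobs
z=np.load('wrist0.npz'); im,d,T=z['im'],z['d'],z['T']; c=arm.get_calibration('wrist'); P=cloud(im,d,c,T)
blobs('tan-top',im,P,(10,80,90),(25,255,255),(150,0,430,110),.044,100)
blobs('green-top',im,P,(45,50,20),(90,255,200),(150,0,430,110),.044,100)
blobs('tan-2',im,np.where(P[...,2:]<.044,P,np.nan),(10,80,90),(25,255,255),(150,0,430,110),.032,100)
blobs('green-2',im,np.where(P[...,2:]<.044,P,np.nan),(45,50,20),(90,255,200),(150,0,430,110),.03,60)
# base plate near edge
print('plate corners px (210,97),(380,128):',onz(c,T,210,97,.005).round(4),onz(c,T,380,128,.005).round(4))
# scene combos: rods = thin things above .055
for n in ['scene','side']:
    z=np.load(n+'0.npz'); cc=arm.get_calibration(n); Q=cloud(z['im'],z['d'],cc,z['T']).reshape(-1,3)
    Q=Q[(Q[:,2]>.06)&(Q[:,2]<.085)&(Q[:,0]>.44)&(Q[:,0]<.66)&(Q[:,1]>.05)&(Q[:,1]<.27)]
    for qx in (Q[:,0]<.55,Q[:,0]>=.55):
        for qy in (Q[:,1]<.157,Q[:,1]>=.157):
            w=Q[qx&qy]; print(n,'rod',len(w),np.median(w,0).round(4) if len(w) else '')
s=arm.get_state(); print(s['finger_gap'],s['position'])
E
```

```text
tan-top px [256.  37.] 2757 med [0.5026 0.1305 0.0515] min [0.483 0.099 0.045] max [0.522 0.158 0.054] norm [0.004 0.005 1.   ] long [-0.208 -0.978  0.006] [0.0008 0.0086 0.0168]
green-top px [249.  83.] 495 med [0.4958 0.0945 0.0518] min [0.48  0.087 0.047] max [0.511 0.103 0.055] norm [0.003 0.003 1.   ] long [-0.984  0.177  0.002] [0.0009 0.0033 0.0088]
tan-2 px [323.  67.] 3828 med [0.5602 0.1082 0.0397] min [0.512 0.086 0.034] max [0.609 0.131 0.044] norm [ 0.001 -0.     1.   ] long [-0.984  0.178  0.001] [0.0008 0.0086 0.0269]
green-2 px [226.  48.] 459 med [0.4759 0.1236 0.0398] min [0.469 0.107 0.037] max [0.483 0.139 0.042] norm [-0.032  0.021  0.999] long [-0.167 -0.986  0.015] [0.0008 0.0031 0.0087]
green-2 px [382.  78.] 425 med [0.612  0.0991 0.0398] min [0.605 0.084 0.038] max [0.619 0.114 0.042] norm [ 0.007 -0.001  1.   ] long [-0.178 -0.984  0.   ] [0.0007 0.003  0.0086]
plate corners px (210,97),(380,128): [0.4529 0.0836 0.005 ] [0.6228 0.0536 0.005 ]
scene rod 24 [0.4735 0.1029 0.0695]
scene rod 29 [0.4965 0.233  0.0691]
scene rod 21 [0.6037 0.0787 0.07  ]
scene rod 25 [0.6272 0.2094 0.0701]
side rod 9 [0.4764 0.0947 0.0679]
side rod 8 [0.4989 0.2267 0.0686]
side rod 8 [0.6029 0.0725 0.0676]
side rod 8 [0.6305 0.2026 0.0663]
0.02976632373801384 [ 0.57423099 -0.17634108  0.17531367]
```

The slat is held, with the gap at 29.8 mm. The stand centre comes out near (0.5515, 0.1545) with yaw -10.25°. Next I'll plan the carry to the layer 3 place.

```bash
cat >> plan.py <<'E'
C=np.array([.5515,.1545]); A=-10.25
def st(x,y,z): a=np.radians(A); return (C[0]+np.cos(a)*x-np.sin(a)*y, C[1]+np.sin(a)*x+np.cos(a)*y, z)
E
python3 - <<'E'
from plan import *
togo(st(.043,0,.085),Rdown(90+A),18)
E
```

```text
t 5.72 gap 29.8 pos [ 0.5742 -0.1763  0.1753] turn [-0.55 10.59 -6.33] shift [ 0.98 16.16 -4.52] n 18 row [-0.03   0.588 -0.352] [ 0.054  0.898 -0.251]
```

Emit:
jog_arm(moves=[{"ax": -0.03,"ay": 0.588,"az": -0.352,"x": 0.054,"y": 0.898,"z": -0.251,"gripper": 10},{"ax": -0.03,"ay": 0.588,"az": -0.352,"x": 0.054,"y": 0.898,"z": -0.251,"gripper": 10},{"ax": -0.03,"ay": 0.588,"az": -0.352,"x": 0.054,"y": 0.898,"z": -0.251,"gripper": 10},{"ax": -0.03,"ay": 0.588,"az": -0.352,"x": 0.054,"y": 0.898,"z": -0.251,"gripper": 10},{"ax": -0.03,"ay": 0.588,"az": -0.352,"x": 0.054,"y": 0.898,"z": -0.251,"gripper": 10},{"ax": -0.03,"ay": 0.588,"az": -0.352,"x": 0.054,"y": 0.898,"z": -0.251,"gripper": 10},{"ax": -0.03,"ay": 0.588,"az": -0.352,"x": 0.054,"y": 0.898,"z": -0.251,"gripper": 10},{"ax": -0.03,"ay": 0.588,"az": -0.352,"x": 0.054,"y": 0.898,"z": -0.251,"gripper": 10},{"ax": -0.03,"ay": 0.588,"az": -0.352,"x": 0.054,"y": 0.898,"z": -0.251,"gripper": 10}])

```text
t: 6.85
position: [0.5843, -0.0143, 0.1295]
eef_rot: [2.776, -0.043, 1.622]
force: [-0.7, -0.5, -1.3]
finger_gap: 0.0298
```

Emit:
jog_arm(moves=[{"ax": -0.03,"ay": 0.588,"az": -0.352,"x": 0.054,"y": 0.898,"z": -0.251,"gripper": 10},{"ax": -0.03,"ay": 0.588,"az": -0.352,"x": 0.054,"y": 0.898,"z": -0.251,"gripper": 10},{"ax": -0.03,"ay": 0.588,"az": -0.352,"x": 0.054,"y": 0.898,"z": -0.251,"gripper": 10},{"ax": -0.03,"ay": 0.588,"az": -0.352,"x": 0.054,"y": 0.898,"z": -0.251,"gripper": 10},{"ax": -0.03,"ay": 0.588,"az": -0.352,"x": 0.054,"y": 0.898,"z": -0.251,"gripper": 10},{"ax": -0.03,"ay": 0.588,"az": -0.352,"x": 0.054,"y": 0.898,"z": -0.251,"gripper": 10},{"ax": -0.03,"ay": 0.588,"az": -0.352,"x": 0.054,"y": 0.898,"z": -0.251,"gripper": 10},{"ax": -0.03,"ay": 0.588,"az": -0.352,"x": 0.054,"y": 0.898,"z": -0.251,"gripper": 10},{"ax": -0.03,"ay": 0.588,"az": -0.352,"x": 0.054,"y": 0.898,"z": -0.251,"gripper": 10}])

```text
t: 7.98
position: [0.5943, 0.1471, 0.0844]
eef_rot: [-3.141, 0.0, 1.389]
force: [0.0, -0.5, -0.4]
finger_gap: 0.0295
```

```bash
cat > held.py <<'E'
from plan import *
s=arm.get_state(); W=np.eye(4); W[:3,:3]=R.from_euler('xyz',s['eef_rot']).as_matrix(); W[:3,3]=s['position']; Wi=np.linalg.inv(W)
im,d,c,T=grab('wrist'); P=cloud(im,d,c,T); Pt=P@Wi[:3,:3].T+Wi[:3,3]; h=cv2.cvtColor(im,cv2.COLOR_BGR2HSV)
near=(abs(Pt[...,1])<.03)&(abs(Pt[...,0])<.12)&(Pt[...,2]<-.03)
for nm,lo,hi in (('brown',(0,70,15),(14,255,160)),('green',(45,50,15),(90,255,200))):
    Q=Pt[(cv2.inRange(h,lo,hi)>0)&near]; print(nm,len(Q),np.percentile(Q,[2,50,98],axis=0).round(4).tolist())
    if len(Q)>100: print(' slope z/x', np.polyfit(Q[:,0],Q[:,2],1).round(4),' slope y/x',np.polyfit(Q[:,0],Q[:,1],1).round(4))
E
python3 - <<'E'
from plan import *
togo(st(.043,0,.085),Rdown(90+A),1)
import held
im=held.im; cv2.imwrite('pics/w4.png',im)
E
```

```text
t 7.97 gap 29.5 pos [0.5943 0.1471 0.0844] turn [ 0.   -0.01  0.03] shift [-0.02 -0.01  0.03] n 1 row [ 0.003 -0.013  0.035] [-0.024 -0.012  0.032]
brown 13861 [[-0.034, -0.0149, -0.0514], [0.0272, -0.0007, -0.0502], [0.0619, 0.0134, -0.049]]
 slope z/x [-0.0014 -0.0502]  slope y/x [ 0.0004 -0.0007]
green 2716 [[0.0634, -0.0149, -0.0517], [0.0692, -0.0003, -0.0504], [0.0746, 0.0141, -0.0455]]
 slope z/x [ 0.0619 -0.0546]  slope y/x [-0.1263  0.0083]
```

View pics/w4.png

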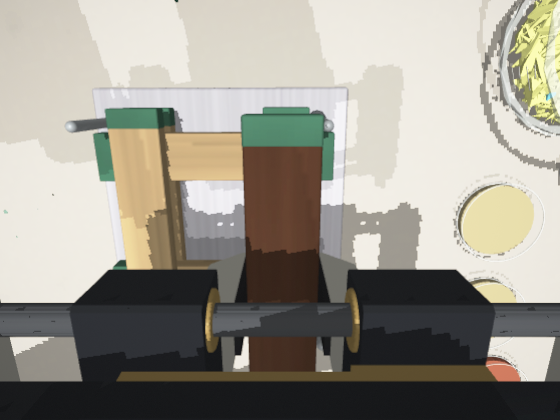

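```bash
python3 - <<'E'
from plan import *
im,d,c,T=grab('wrist')
for uv in ((70,127),(328,127)):
    p=onz(c,T,*uv,.078); a=np.radians(A); v=p[:2]-C; print(uv,p.round(4),'stand',(np.array([[np.cos(a),np.sin(a)],[-np.sin(a),np.cos(a)]])@v).round(4))
E
```

```text
(70, 127) [0.4989 0.2344 0.078 ] stand [-0.066   0.0693]
(328, 127) [0.6291 0.2106 0.078 ] stand [0.0664 0.069 ]
```

The wrist view shows the slat over the free place, with rod tops at (70,127) and (328,127). In the stand frame those come out at x = -66.0 and +66.4 mm, so the position across the slat and the yaw are good. The centre's y moves by about +1.5 mm. Next I'll lower it.

Emit:
jog_arm(moves=[{"ax": 0,"ay": 0,"az": 0,"x": 0,"y": 0.07,"z": -0.8,"gripper": 10},{"ax": 0,"ay": 0,"az": 0,"x": 0,"y": 0,"z": -0.8,"gripper": 10},{"ax": 0,"ay": 0,"az": 0,"x": 0,"y": 0,"z": -0.8,"gripper": 10},{"ax": 0,"ay": 0,"az": 0,"x": 0,"y": 0,"z": -0.8,"gripper": 10},{"ax": 0,"ay": 0,"az": 0,"x": 0,"y": 0,"z": -0.4,"gripper": 10},{"ax": 0,"ay": 0,"az": 0,"x": 0,"y": 0,"z": -0.25,"gripper": 10},{"ax": 0,"ay": 0,"az": 0,"x": 0,"y": 0,"z": -0.15,"gripper": 10},{"ax": 0,"ay": 0,"az": 0,"x": 0,"y": 0,"z": 0,"gripper": 10}])

```text
t: 9.07
position: [0.5946, 0.1487, 0.0041]
eef_rot: [3.141, -0.001, 1.391]
force: [-0.1, -0.3, 0.6]
finger_gap: 0.0298
```

Emit:
jog_arm(moves=[{"ax": 0,"ay": 0,"az": 0,"x": 0,"y": 0,"z": -0.06,"gripper": 10},{"ax": 0,"ay": 0,"az": 0,"x": 0,"y": 0,"z": 0,"gripper": 10}])

```text
t: 9.32
position: [0.5945, 0.1487, 0.003]
eef_rot: [3.141, -0.001, 1.391]
force: [-0.6, 1.0, -0.2]
finger_gap: 0.03
```

```bash
python3 - <<'E'
from plan import *
s=arm.get_state(); print(s['force'],s['wrist_torque'],s['position'])
E
```

```text
[-0.58049316  1.02887307 -0.16278668] [-0.04989568  0.07461101 -0.06086363] [0.59451049 0.14866495 0.00296192]
```

Emit:
jog_arm(moves=[{"ax": 0,"ay": 0,"az": 0,"x": 0,"y": 0,"z": -0.07,"gripper": 10},{"ax": 0,"ay": 0,"az": 0,"x": 0,"y": 0,"z": 0,"gripper": 10}])

```text
t: 9.57
position: [0.5946, 0.1487, 0.0014]
eef_rot: [3.141, -0.001, 1.391]
force: [0.1, 0.7, -0.3]
finger_gap: 0.0298
```

Emit:
jog_arm(moves=[{"ax": 0,"ay": 0,"az": 0,"x": 0,"y": 0,"z": -0.07,"gripper": 10},{"ax": 0,"ay": 0,"az": 0,"x": 0,"y": 0,"z": 0,"gripper": 10}])

```text
t: 9.82
position: [0.5946, 0.1487, 0.0013]
eef_rot: [3.14, -0.001, 1.391]
force: [-3.3, -0.5, 9.6]
finger_gap: 0.0295
```

Contact came at a reported z of about 0.0013, as predicted. I'll open and rise.

Emit:
jog_arm(moves=[{"ax": 0,"ay": 0,"az": 0,"x": 0,"y": 0,"z": 0,"gripper": 44},{"ax": 0,"ay": 0,"az": 0,"x": 0,"y": 0,"z": 0,"gripper": 44},{"ax": 0,"ay": 0,"az": 0,"x": 0,"y": 0,"z": 0.3,"gripper": 44},{"ax": 0,"ay": 0,"az": 0,"x": 0,"y": 0,"z": 0.9,"gripper": 44},{"ax": 0,"ay": 0,"az": 0,"x": 0,"y": 0,"z": 1,"gripper": 44},{"ax": 0,"ay": 0,"az": 0,"x": 0,"y": 0,"z": 1,"gripper": 44},{"ax": 0,"ay": 0,"az": 0,"x": 0,"y": 0,"z": 1,"gripper": 44},{"ax": 0,"ay": 0,"az": 0,"x": 0,"y": 0,"z": 1,"gripper": 44}])

```text
t: 10.82
position: [0.5948, 0.1487, 0.1062]
eef_rot: [3.14, -0.001, 1.391]
force: [1.4, -0.0, -0.5]
finger_gap: 0.0441
```

```bash
cat > lay.py <<'E'
from plan import *
def pile():
    im,d,c,T=grab('wrist'); P=cloud(im,d,c,T); h=cv2.cvtColor(im,cv2.COLOR_BGR2HSV); a=np.radians(A)
    X=(P[...,:2]-C)@np.array([[np.cos(a),-np.sin(a)],[np.sin(a),np.cos(a)]])
    m=((cv2.inRange(h,(0,70,15),(14,255,160))|cv2.inRange(h,(45,50,15),(90,255,200))|cv2.inRange(h,(10,80,90),(25,255,255)))>0)
    for z in (.038,.050,.062):
        k=m&(abs(P[...,2]-z-.0015)<.0045)&(abs(X)<.1).all(-1)
        for s,ax in ((-1,0),(1,0),(-1,1),(1,1)):
            if (ax==0)!=(z==.050): continue
            q=X[k&(X[...,ax]*s>.02)]; 
            if len(q)>200: print('top',z,'xy'[ax],s,'across',np.percentile(q[:,ax],[2,98]).round(4),'along',np.percentile(q[:,1-ax],[1,99]).round(4),'slope',np.polyfit(q[:,1-ax],q[:,ax],1)[0].round(3))
    return im
E
python3 - <<'E'
from lay import *
im=pile(); cv2.imwrite('pics/w5.png',im)
togo((.5178,-.2031,.1484),Rrack(),18)
E
```

```text
top 0.038 y -1 across [-0.0572 -0.0289] along [-0.0729  0.0745] slope -0.076
top 0.038 y 1 across [0.032  0.0607] along [-0.0733  0.0741] slope 0.001
top 0.05 x -1 across [-0.0584 -0.0295] along [-0.0333  0.0748] slope -0.006
top 0.05 x 1 across [0.0288 0.0574] along [-0.0596  0.0754] slope 0.001
t 10.88 gap 44.2 pos [0.5963 0.1489 0.1091] turn [  0.52 -10.48   6.33] shift [ -3.93 -17.6    1.97] n 18 row [ 0.029 -0.582  0.352] [-0.218 -0.978  0.109]
```

View pics/w5.png

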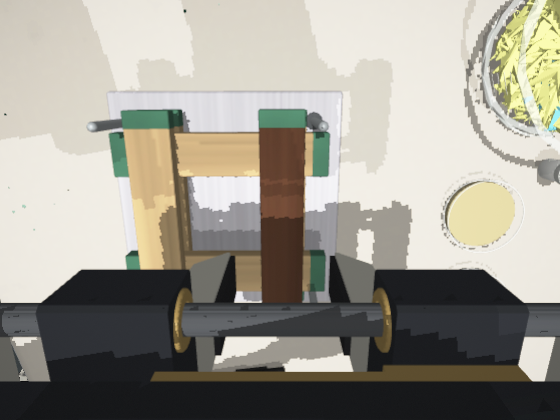

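The layer 3 slat lies in place at x = +43 mm, and laid slat e's end is level with it. That was picture 9. Now back to the rack for the middle slat.

Emit:
jog_arm(moves=[{"ax": 0.029,"ay": -0.582,"az": 0.352,"x": -0.218,"y": -0.978,"z": 0.3,"gripper": 46},{"ax": 0.029,"ay": -0.582,"az": 0.352,"x": -0.218,"y": -0.978,"z": 0.3,"gripper": 46},{"ax": 0.029,"ay": -0.582,"az": 0.352,"x": -0.218,"y": -0.978,"z": 0.3,"gripper": 46},{"ax": 0.029,"ay": -0.582,"az": 0.352,"x": -0.218,"y": -0.978,"z": 0.3,"gripper": 46},{"ax": 0.029,"ay": -0.582,"az": 0.352,"x": -0.218,"y": -0.978,"z": 0.3,"gripper": 46},{"ax": 0.029,"ay": -0.582,"az": 0.352,"x": -0.218,"y": -0.978,"z": 0.3,"gripper": 46},{"ax": 0.029,"ay": -0.582,"az": 0.352,"x": -0.218,"y": -0.978,"z": 0.3,"gripper": 46},{"ax": 0.029,"ay": -0.582,"az": 0.352,"x": -0.218,"y": -0.978,"z": 0.3,"gripper": 46},{"ax": 0.029,"ay": -0.582,"az": 0.352,"x": -0.218,"y": -0.978,"z": 0.3,"gripper": 46}])

```text
t: 12.0
position: [0.5551, -0.028, 0.159]
eef_rot: [2.776, -0.042, 1.624]
force: [-0.3, 0.4, 0.4]
finger_gap: 0.0461
```

Emit:
jog_arm(moves=[{"ax": 0.029,"ay": -0.582,"az": 0.352,"x": -0.218,"y": -0.978,"z": -0.08,"gripper": 46},{"ax": 0.029,"ay": -0.582,"az": 0.352,"x": -0.218,"y": -0.978,"z": -0.08,"gripper": 46},{"ax": 0.029,"ay": -0.582,"az": 0.352,"x": -0.218,"y": -0.978,"z": -0.08,"gripper": 46},{"ax": 0.029,"ay": -0.582,"az": 0.352,"x": -0.218,"y": -0.978,"z": -0.08,"gripper": 46},{"ax": 0.029,"ay": -0.582,"az": 0.352,"x": -0.218,"y": -0.978,"z": -0.08,"gripper": 46},{"ax": 0.029,"ay": -0.582,"az": 0.352,"x": -0.218,"y": -0.978,"z": -0.08,"gripper": 46},{"ax": 0.029,"ay": -0.582,"az": 0.352,"x": -0.218,"y": -0.978,"z": -0.08,"gripper": 46},{"ax": 0.029,"ay": -0.582,"az": 0.352,"x": -0.218,"y": -0.978,"z": -0.08,"gripper": 46},{"ax": 0.029,"ay": -0.582,"az": 0.352,"x": -0.218,"y": -0.978,"z": -0.08,"gripper": 46},{"ax": 0,"ay": 0,"az": 0,"x": 0,"y": 0,"z": 0,"gripper": 46}])

```text
t: 13.25
position: [0.5156, -0.2052, 0.1436]
eef_rot: [2.415, 0.001, 1.851]
force: [-1.0, -0.1, -0.0]
finger_gap: 0.0463
```

```bash
sed -i 's/^C=.*;/C=np.array([.5518,.156]);/' plan.py; cat > slat.py <<'E'
from plan import *
def slat():
    s=arm.get_state(); W=np.eye(4); W[:3,:3]=R.from_euler('xyz',s['eef_rot']).as_matrix(); W[:3,3]=s['position']; Wi=np.linalg.inv(W)
    im,d,c,T=grab('wrist'); P=cloud(im,d,c,T); Pt=P@Wi[:3,:3].T+Wi[:3,3]; h=cv2.cvtColor(im,cv2.COLOR_BGR2HSV)
    near=(abs(Pt[...,1])<.028)&(abs(Pt[...,0])<.12)&(abs(Pt[...,2]-.05)<.03)
    m=(cv2.inRange(h,(0,70,15),(14,255,160))|cv2.inRange(h,(45,50,15),(90,255,200)))>0
    Q=Pt[m&near]; print('slat tool',len(Q),np.percentile(Q,[1,50,99],axis=0).round(4).tolist(),'y/x',np.polyfit(Q[:,0],Q[:,1],1).round(3),'z/x',np.polyfit(Q[:,0],Q[:,2],1).round(3),'z/y',np.polyfit(Q[:,1],Q[:,2],1).round(3))
E
python3 - <<'E'
from slat import *
slat(); togo((.582,-.1843,.0741),Rrack(),5)
E
```

```text
slat tool 8509 [[-0.0584, -0.0095, 0.0471], [0.016, 0.0048, 0.0487], [0.0754, 0.0191, 0.0503]] y/x [-0.002  0.005] z/x [-0.005  0.049] z/y [-0.009  0.049]
t 13.3 gap 46.3 pos [ 0.5157 -0.2041  0.1437] turn [ 0.04 -0.09  0.04] shift [ 3.31  0.99 -3.48] n 5 row [ 0.008 -0.019  0.008] [ 0.663  0.198 -0.696]
```

Emit:
jog_arm(moves=[{"ax": 0.04,"ay": -0.09,"az": 0.04,"x": 0.17,"y": 0.05,"z": 0.16,"gripper": 46},{"ax": 0,"ay": 0,"az": 0,"x": 0.628,"y": 0.188,"z": -0.728,"gripper": 46},{"ax": 0,"ay": 0,"az": 0,"x": 0.628,"y": 0.188,"z": -0.728,"gripper": 46},{"ax": 0,"ay": 0,"az": 0,"x": 0.628,"y": 0.188,"z": -0.728,"gripper": 46},{"ax": 0,"ay": 0,"az": 0,"x": 0.628,"y": 0.188,"z": -0.728,"gripper": 46},{"ax": 0,"ay": 0,"az": 0,"x": 0.628,"y": 0.188,"z": -0.728,"gripper": 46},{"ax": 0,"ay": 0,"az": 0,"x": 0,"y": 0,"z": 0,"gripper": 10},{"ax": 0,"ay": 0,"az": 0,"x": 0,"y": 0,"z": 0,"gripper": 10},{"ax": 0,"ay": 0,"az": 0,"x": 0,"y": 0,"z": 0,"gripper": 10},{"ax": 0,"ay": 0,"az": 0,"x": 0,"y": 0,"z": 0,"gripper": 10}])

```text
t: 14.55
position: [0.5821, -0.184, 0.0745]
eef_rot: [2.408, 0.001, 1.857]
force: [-0.3, 0.9, 0.3]
finger_gap: 0.0299
```

Emit:
jog_arm(moves=[{"ax": 0,"ay": 0,"az": 0,"x": -0.56,"y": -0.164,"z": 0.65,"gripper": 10},{"ax": 0,"ay": 0,"az": 0,"x": -0.56,"y": -0.164,"z": 0.65,"gripper": 10},{"ax": 0,"ay": 0,"az": 0,"x": -0.56,"y": -0.164,"z": 0.65,"gripper": 10},{"ax": 0,"ay": 0,"az": 0,"x": -0.56,"y": -0.164,"z": 0.65,"gripper": 10},{"ax": 0,"ay": 0,"az": 0,"x": -0.56,"y": -0.164,"z": 0.65,"gripper": 10}])

```text
t: 15.18
position: [0.5256, -0.2003, 0.1396]
eef_rot: [2.408, 0.0, 1.857]
force: [0.3, 0.0, -0.3]
finger_gap: 0.0299
```

```bash
python3 - <<'E'
from plan import *
togo(st(0,.043,.09),Rdown(180+A),21)
E
```

```text
t 15.18 gap 29.9 pos [ 0.5256 -0.2003  0.1396] turn [-8.2   7.38 15.1 ] shift [ 1.69 19.93 -2.48] n 21 row [-0.391  0.351  0.719] [ 0.081  0.949 -0.118]
```

Emit:
jog_arm(moves=[{"ax": -0.391,"ay": 0.351,"az": 0.719,"x": 0.081,"y": 0.949,"z": 0.4,"gripper": 10},{"ax": -0.391,"ay": 0.351,"az": 0.719,"x": 0.081,"y": 0.949,"z": 0.4,"gripper": 10},{"ax": -0.391,"ay": 0.351,"az": 0.719,"x": 0.081,"y": 0.949,"z": 0.4,"gripper": 10},{"ax": -0.391,"ay": 0.351,"az": 0.719,"x": 0.081,"y": 0.949,"z": 0.4,"gripper": 10},{"ax": -0.391,"ay": 0.351,"az": 0.719,"x": 0.081,"y": 0.949,"z": 0.4,"gripper": 10},{"ax": -0.391,"ay": 0.351,"az": 0.719,"x": 0.081,"y": 0.949,"z": 0.4,"gripper": 10},{"ax": -0.391,"ay": 0.351,"az": 0.719,"x": 0.081,"y": 0.949,"z": 0.4,"gripper": 10},{"ax": -0.391,"ay": 0.351,"az": 0.719,"x": 0.081,"y": 0.949,"z": 0.4,"gripper": 10},{"ax": -0.391,"ay": 0.351,"az": 0.719,"x": 0.081,"y": 0.949,"z": 0.4,"gripper": 10},{"ax": -0.391,"ay": 0.351,"az": 0.719,"x": 0.081,"y": 0.949,"z": 0.4,"gripper": 10}])

```text
t: 16.42
position: [0.542, -0.0098, 0.2194]
eef_rot: [2.758, 0.105, 2.384]
force: [-0.7, -0.7, -0.8]
finger_gap: 0.0297
```

Emit:
jog_arm(moves=[{"ax": -0.391,"ay": 0.351,"az": 0.719,"x": 0.081,"y": 0.949,"z": -0.4,"gripper": 10},{"ax": -0.391,"ay": 0.351,"az": 0.719,"x": 0.081,"y": 0.949,"z": -0.4,"gripper": 10},{"ax": -0.391,"ay": 0.351,"az": 0.719,"x": 0.081,"y": 0.949,"z": -0.4,"gripper": 10},{"ax": -0.391,"ay": 0.351,"az": 0.719,"x": 0.081,"y": 0.949,"z": -0.4,"gripper": 10},{"ax": -0.391,"ay": 0.351,"az": 0.719,"x": 0.081,"y": 0.949,"z": -0.4,"gripper": 10},{"ax": -0.391,"ay": 0.351,"az": 0.719,"x": 0.081,"y": 0.949,"z": -0.4,"gripper": 10},{"ax": -0.391,"ay": 0.351,"az": 0.719,"x": 0.081,"y": 0.949,"z": -0.4,"gripper": 10},{"ax": -0.391,"ay": 0.351,"az": 0.719,"x": 0.081,"y": 0.949,"z": -0.4,"gripper": 10},{"ax": -0.391,"ay": 0.351,"az": 0.719,"x": 0.081,"y": 0.949,"z": -0.4,"gripper": 10},{"ax": -0.391,"ay": 0.351,"az": 0.719,"x": 0.081,"y": 0.949,"z": -0.4,"gripper": 10},{"ax": -0.391,"ay": 0.351,"az": 0.719,"x": 0.081,"y": 0.949,"z": -0.4,"gripper": 10},{"ax": 0,"ay": 0,"az": 0,"x": 0,"y": 0,"z": 0,"gripper": 10}])

```text
t: 17.92
position: [0.5597, 0.1996, 0.1301]
eef_rot: [-3.141, -0.001, 2.965]
force: [-0.1, -0.4, -0.4]
finger_gap: 0.03
```

```bash
python3 - <<'E'
from plan import *
togo(st(0,.043,.0133),Rdown(180+A),1)
import held; cv2.imwrite('pics/w6.png',held.im); print(arm.get_state()['q'].round(2))
E
```

```text
t 17.93 gap 30.0 pos [0.5597 0.1996 0.1301] turn [ 0.   -0.02 -0.03] shift [-0.01 -0.06 -5.84] n 1 row [ 0.001 -0.021 -0.03 ] [-0.015 -0.063 -5.84 ]
brown 13484 [[-0.0348, -0.0128, -0.051], [0.0255, 0.0013, -0.0498], [0.0597, 0.0154, -0.0486]]
 slope z/x [ 0.0005 -0.0498]  slope y/x [0.0009 0.0013]
green 2642 [[0.0613, -0.013, -0.0513], [0.0671, 0.0013, -0.0499], [0.0724, 0.0156, -0.0405]]
 slope z/x [ 0.1086 -0.057 ]  slope y/x [-0.0246  0.003 ]
[ 0.21  0.53  1.42  0.    1.19 -1.18]
```

View pics/w6.png

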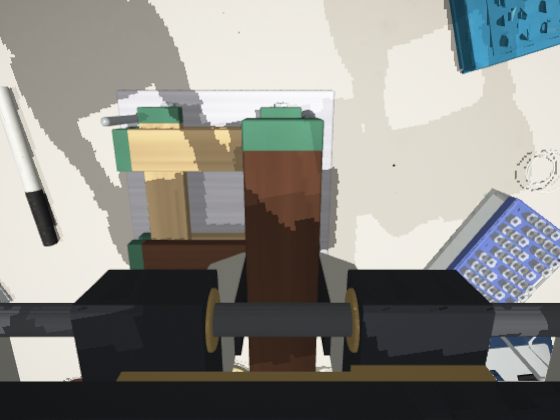

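The slat is over the +y place of layer 4 and square with the pile. Next I'll lower it.

Emit:
jog_arm(moves=[{"ax": 0,"ay": -0.02,"az": -0.03,"x": -0.02,"y": -0.09,"z": -0.9,"gripper": 10},{"ax": 0,"ay": 0,"az": 0,"x": 0,"y": 0,"z": -0.9,"gripper": 10},{"ax": 0,"ay": 0,"az": 0,"x": 0,"y": 0,"z": -0.9,"gripper": 10},{"ax": 0,"ay": 0,"az": 0,"x": 0,"y": 0,"z": -0.9,"gripper": 10},{"ax": 0,"ay": 0,"az": 0,"x": 0,"y": 0,"z": -0.9,"gripper": 10},{"ax": 0,"ay": 0,"az": 0,"x": 0,"y": 0,"z": -0.7,"gripper": 10},{"ax": 0,"ay": 0,"az": 0,"x": 0,"y": 0,"z": -0.4,"gripper": 10},{"ax": 0,"ay": 0,"az": 0,"x": 0,"y": 0,"z": -0.15,"gripper": 10},{"ax": 0,"ay": 0,"az": 0,"x": 0,"y": 0,"z": -0.05,"gripper": 10},{"ax": 0,"ay": 0,"az": 0,"x": 0,"y": 0,"z": 0,"gripper": 10}])

```text
t: 19.23
position: [0.56, 0.1968, 0.0154]
eef_rot: [3.141, 0.002, 2.961]
force: [0.5, 0.2, -0.4]
finger_gap: 0.0299
```

Emit:
jog_arm(moves=[{"ax": 0,"ay": 0,"az": 0,"x": 0,"y": 0,"z": -0.06,"gripper": 10},{"ax": 0,"ay": 0,"az": 0,"x": 0,"y": 0,"z": -0.05,"gripper": 10},{"ax": 0,"ay": 0,"az": 0,"x": 0,"y": 0,"z": 0,"gripper": 10}])

```text
t: 19.6
position: [0.5601, 0.1969, 0.0138]
eef_rot: [3.141, 0.002, 2.961]
force: [-1.3, -0.6, 6.1]
finger_gap: 0.0294
```

Emit:
jog_arm(moves=[{"ax": 0,"ay": 0,"az": 0,"x": 0,"y": 0,"z": 0,"gripper": 44},{"ax": 0,"ay": 0,"az": 0,"x": 0,"y": 0,"z": 0,"gripper": 44},{"ax": 0,"ay": 0,"az": 0,"x": 0,"y": 0,"z": 0.3,"gripper": 44},{"ax": 0,"ay": 0,"az": 0,"x": 0,"y": 0,"z": 0.9,"gripper": 44},{"ax": 0,"ay": 0,"az": 0,"x": 0,"y": 0,"z": 1,"gripper": 44},{"ax": 0,"ay": 0,"az": 0,"x": 0,"y": 0,"z": 1,"gripper": 44},{"ax": 0,"ay": 0,"az": 0,"x": 0,"y": 0,"z": 1,"gripper": 44},{"ax": 0,"ay": 0,"az": 0,"x": 0,"y": 0,"z": 1,"gripper": 44},{"ax": 0,"ay": 0,"az": 0,"x": 0,"y": 0,"z": 0,"gripper": 44}])

```text
t: 20.72
position: [0.5608, 0.197, 0.1185]
eef_rot: [3.14, 0.005, 2.961]
force: [0.4, 0.3, -0.3]
finger_gap: 0.0441
```

```bash
python3 - <<'E'
from lay import *
im=pile(); cv2.imwrite('pics/w7.png',im)
togo((.4695,-.2074,.1056),Rrack(),21)
E
```

```text
top 0.038 y -1 across [-0.0596 -0.0303] along [-0.0743  0.028 ] slope 0.004
top 0.038 y 1 across [0.0217 0.0707] along [-0.0742  0.0282] slope 0.065
top 0.05 x -1 across [-0.0594 -0.0309] along [-0.0739  0.073 ] slope -0.003
top 0.05 x 1 across [0.0276 0.0551] along [-0.0732  0.0738] slope 0.056
top 0.062 y 1 across [0.0289 0.0572] along [-0.0709  0.0648] slope -0.002
t 20.77 gap 44.2 pos [0.56   0.1968 0.1172] turn [  8.21  -7.35 -15.08] shift [ -4.53 -20.21  -0.58] n 21 row [ 0.391 -0.35  -0.718] [-0.216 -0.962 -0.028]
```

The layer 4 +y slat lies at y = +43 mm and is square. Now the low slat.

Emit:
jog_arm(moves=[{"ax": 0.391,"ay": -0.35,"az": -0.718,"x": -0.216,"y": -0.962,"z": 0.4,"gripper": 46},{"ax": 0.391,"ay": -0.35,"az": -0.718,"x": -0.216,"y": -0.962,"z": 0.4,"gripper": 46},{"ax": 0.391,"ay": -0.35,"az": -0.718,"x": -0.216,"y": -0.962,"z": 0.4,"gripper": 46},{"ax": 0.391,"ay": -0.35,"az": -0.718,"x": -0.216,"y": -0.962,"z": 0.4,"gripper": 46},{"ax": 0.391,"ay": -0.35,"az": -0.718,"x": -0.216,"y": -0.962,"z": 0.4,"gripper": 46},{"ax": 0.391,"ay": -0.35,"az": -0.718,"x": -0.216,"y": -0.962,"z": 0.4,"gripper": 46},{"ax": 0.391,"ay": -0.35,"az": -0.718,"x": -0.216,"y": -0.962,"z": 0.4,"gripper": 46},{"ax": 0.391,"ay": -0.35,"az": -0.718,"x": -0.216,"y": -0.962,"z": 0.4,"gripper": 46},{"ax": 0.391,"ay": -0.35,"az": -0.718,"x": -0.216,"y": -0.962,"z": 0.4,"gripper": 46},{"ax": 0.391,"ay": -0.35,"az": -0.718,"x": -0.216,"y": -0.962,"z": 0.4,"gripper": 46}])

```text
t: 22.02
position: [0.5158, 0.0038, 0.1959]
eef_rot: [2.793, 0.103, 2.434]
force: [-0.3, -0.9, 0.3]
finger_gap: 0.0462
```

Emit:
jog_arm(moves=[{"ax": 0.391,"ay": -0.35,"az": -0.718,"x": -0.216,"y": -0.962,"z": -0.416,"gripper": 46},{"ax": 0.391,"ay": -0.35,"az": -0.718,"x": -0.216,"y": -0.962,"z": -0.416,"gripper": 46},{"ax": 0.391,"ay": -0.35,"az": -0.718,"x": -0.216,"y": -0.962,"z": -0.416,"gripper": 46},{"ax": 0.391,"ay": -0.35,"az": -0.718,"x": -0.216,"y": -0.962,"z": -0.416,"gripper": 46},{"ax": 0.391,"ay": -0.35,"az": -0.718,"x": -0.216,"y": -0.962,"z": -0.416,"gripper": 46},{"ax": 0.391,"ay": -0.35,"az": -0.718,"x": -0.216,"y": -0.962,"z": -0.416,"gripper": 46},{"ax": 0.391,"ay": -0.35,"az": -0.718,"x": -0.216,"y": -0.962,"z": -0.416,"gripper": 46},{"ax": 0.391,"ay": -0.35,"az": -0.718,"x": -0.216,"y": -0.962,"z": -0.416,"gripper": 46},{"ax": 0.391,"ay": -0.35,"az": -0.718,"x": -0.216,"y": -0.962,"z": -0.416,"gripper": 46},{"ax": 0.391,"ay": -0.35,"az": -0.718,"x": -0.216,"y": -0.962,"z": -0.416,"gripper": 46},{"ax": 0.391,"ay": -0.35,"az": -0.718,"x": -0.216,"y": -0.962,"z": -0.416,"gripper": 46},{"ax": 0,"ay": 0,"az": 0,"x": 0,"y": 0,"z": 0,"gripper": 46}])

```text
t: 23.52
position: [0.468, -0.2077, 0.1037]
eef_rot: [2.411, -0.004, 1.854]
force: [-0.7, 0.0, -0.7]
finger_gap: 0.046
```

```bash
python3 - <<'E'
from slat import *
slat(); togo((.5337,-.1886,.0313),Rrack(),5)
E
```

```text
slat tool 8192 [[-0.0588, -0.0125, 0.0487], [0.0137, 0.0017, 0.0502], [0.0724, 0.016, 0.0519]] y/x [-0.004  0.002] z/x [0.002 0.05 ] z/y [-0.006  0.05 ]
t 23.57 gap 46.0 pos [ 0.4684 -0.207   0.1043] turn [-0.04 -0.04 -0.  ] shift [ 3.27  0.92 -3.65] n 5 row [-0.007 -0.007 -0.001] [ 0.653  0.184 -0.73 ]
```

Emit:
jog_arm(moves=[{"ax": -0.04,"ay": -0.04,"az": 0,"x": 0.66,"y": 0.162,"z": -0.73,"gripper": 46},{"ax": 0,"ay": 0,"az": 0,"x": 0.66,"y": 0.162,"z": -0.73,"gripper": 46},{"ax": 0,"ay": 0,"az": 0,"x": 0.66,"y": 0.162,"z": -0.73,"gripper": 46},{"ax": 0,"ay": 0,"az": 0,"x": 0.66,"y": 0.162,"z": -0.73,"gripper": 46},{"ax": 0,"ay": 0,"az": 0,"x": 0.66,"y": 0.162,"z": -0.73,"gripper": 46},{"ax": 0,"ay": 0,"az": 0,"x": 0,"y": 0,"z": 0,"gripper": 10},{"ax": 0,"ay": 0,"az": 0,"x": 0,"y": 0,"z": 0,"gripper": 10},{"ax": 0,"ay": 0,"az": 0,"x": 0,"y": 0,"z": 0,"gripper": 10},{"ax": 0,"ay": 0,"az": 0,"x": 0,"y": 0,"z": 0,"gripper": 10}])

```text
t: 24.7
position: [0.5349, -0.1914, 0.0327]
eef_rot: [2.407, 0.004, 1.856]
force: [0.2, 0.6, 0.0]
finger_gap: 0.0298
```

Emit:
jog_arm(moves=[{"ax": 0,"ay": 0,"az": 0,"x": -0.56,"y": -0.164,"z": 0.65,"gripper": 10},{"ax": 0,"ay": 0,"az": 0,"x": -0.56,"y": -0.164,"z": 0.65,"gripper": 10},{"ax": 0,"ay": 0,"az": 0,"x": -0.56,"y": -0.164,"z": 0.65,"gripper": 10},{"ax": 0,"ay": 0,"az": 0,"x": -0.56,"y": -0.164,"z": 0.65,"gripper": 10},{"ax": 0,"ay": 0,"az": 0,"x": -0.3,"y": 0,"z": 1,"gripper": 10},{"ax": 0,"ay": 0,"az": 0,"x": 0,"y": 0,"z": 1,"gripper": 10},{"ax": 0,"ay": 0,"az": 0,"x": 0,"y": 0,"z": 1,"gripper": 10}])

```text
t: 25.58
position: [0.4838, -0.2044, 0.1451]
eef_rot: [2.407, 0.003, 1.856]
force: [0.5, 0.1, -0.9]
finger_gap: 0.0299
```

```bash
python3 - <<'E'
from plan import *
togo(st(0,-.043,.13),Rdown(180+A),19)
E
```

```text
t 25.57 gap 29.9 pos [ 0.4838 -0.2044  0.1451] turn [-8.19  7.42 15.09] shift [ 3.02 15.9  -0.75] n 19 row [-0.431  0.391  0.794] [ 0.159  0.837 -0.04 ]
```

Emit:
jog_arm(moves=[{"ax": -0.431,"ay": 0.391,"az": 0.794,"x": 0.159,"y": 0.837,"z": 0.4,"gripper": 10},{"ax": -0.431,"ay": 0.391,"az": 0.794,"x": 0.159,"y": 0.837,"z": 0.4,"gripper": 10},{"ax": -0.431,"ay": 0.391,"az": 0.794,"x": 0.159,"y": 0.837,"z": 0.4,"gripper": 10},{"ax": -0.431,"ay": 0.391,"az": 0.794,"x": 0.159,"y": 0.837,"z": 0.4,"gripper": 10},{"ax": -0.431,"ay": 0.391,"az": 0.794,"x": 0.159,"y": 0.837,"z": 0.4,"gripper": 10},{"ax": -0.431,"ay": 0.391,"az": 0.794,"x": 0.159,"y": 0.837,"z": 0.4,"gripper": 10},{"ax": -0.431,"ay": 0.391,"az": 0.794,"x": 0.159,"y": 0.837,"z": 0.4,"gripper": 10},{"ax": -0.431,"ay": 0.391,"az": 0.794,"x": 0.159,"y": 0.837,"z": 0.4,"gripper": 10},{"ax": -0.431,"ay": 0.391,"az": 0.794,"x": 0.159,"y": 0.837,"z": 0.4,"gripper": 10}])

```text
t: 26.7
position: [0.5124, -0.0532, 0.2166]
eef_rot: [2.756, 0.106, 2.381]
force: [0.2, 0.1, -0.4]
finger_gap: 0.0298
```

Emit:
jog_arm(moves=[{"ax": -0.431,"ay": 0.391,"az": 0.794,"x": 0.159,"y": 0.837,"z": -0.435,"gripper": 10},{"ax": -0.431,"ay": 0.391,"az": 0.794,"x": 0.159,"y": 0.837,"z": -0.435,"gripper": 10},{"ax": -0.431,"ay": 0.391,"az": 0.794,"x": 0.159,"y": 0.837,"z": -0.435,"gripper": 10},{"ax": -0.431,"ay": 0.391,"az": 0.794,"x": 0.159,"y": 0.837,"z": -0.435,"gripper": 10},{"ax": -0.431,"ay": 0.391,"az": 0.794,"x": 0.159,"y": 0.837,"z": -0.435,"gripper": 10},{"ax": -0.431,"ay": 0.391,"az": 0.794,"x": 0.159,"y": 0.837,"z": -0.435,"gripper": 10},{"ax": -0.431,"ay": 0.391,"az": 0.794,"x": 0.159,"y": 0.837,"z": -0.435,"gripper": 10},{"ax": -0.431,"ay": 0.391,"az": 0.794,"x": 0.159,"y": 0.837,"z": -0.435,"gripper": 10},{"ax": -0.431,"ay": 0.391,"az": 0.794,"x": 0.159,"y": 0.837,"z": -0.435,"gripper": 10},{"ax": -0.431,"ay": 0.391,"az": 0.794,"x": 0.159,"y": 0.837,"z": -0.435,"gripper": 10},{"ax": 0,"ay": 0,"az": 0,"x": 0,"y": 0,"z": 0,"gripper": 10}])

```text
t: 28.08
position: [0.5443, 0.1148, 0.1285]
eef_rot: [-3.141, -0.002, 2.964]
force: [-0.6, 0.4, 0.1]
finger_gap: 0.0296
```

```bash
python3 - <<'E'
from plan import *
togo(st(0,-.043,.0135),Rdown(180+A),1)
import held; cv2.imwrite('pics/w8.png',held.im)
E
```

```text
t 28.07 gap 29.6 pos [0.5443 0.1148 0.1285] turn [ 0.   -0.04 -0.02] shift [-0.01 -0.05 -5.75] n 1 row [ 0.001 -0.035 -0.022] [-5.000e-03 -5.500e-02 -5.748e+00]
brown 13783 [[-0.0354, -0.0128, -0.0505], [0.0263, 0.0013, -0.0493], [0.0612, 0.0155, -0.048]]
 slope z/x [-0.0019 -0.0492]  slope y/x [0.0011 0.0013]
green 2581 [[0.063, -0.013, -0.0508], [0.0686, 0.0013, -0.0495], [0.0741, 0.0156, -0.0467]]
 slope z/x [ 0.0496 -0.0528]  slope y/x [0.0015 0.0012]
```

View pics/w8.png

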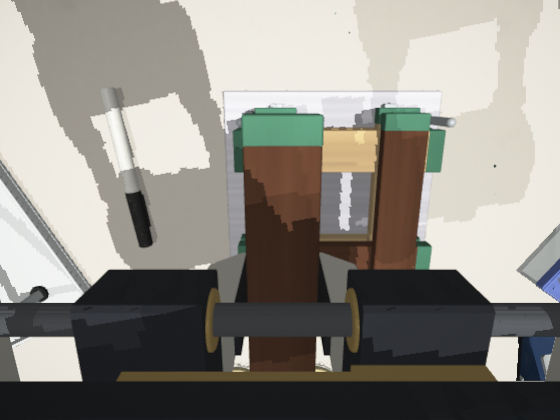

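The last slat is over the -y place with the other layer 4 slat beside it. Next I'll lower it.

Emit:
jog_arm(moves=[{"ax": 0,"ay": -0.03,"az": -0.02,"x": -0.01,"y": -0.1,"z": -0.9,"gripper": 10},{"ax": 0,"ay": 0,"az": 0,"x": 0,"y": 0,"z": -0.9,"gripper": 10},{"ax": 0,"ay": 0,"az": 0,"x": 0,"y": 0,"z": -0.9,"gripper": 10},{"ax": 0,"ay": 0,"az": 0,"x": 0,"y": 0,"z": -0.9,"gripper": 10},{"ax": 0,"ay": 0,"az": 0,"x": 0,"y": 0,"z": -0.9,"gripper": 10},{"ax": 0,"ay": 0,"az": 0,"x": 0,"y": 0,"z": -0.65,"gripper": 10},{"ax": 0,"ay": 0,"az": 0,"x": 0,"y": 0,"z": -0.35,"gripper": 10},{"ax": 0,"ay": 0,"az": 0,"x": 0,"y": 0,"z": -0.12,"gripper": 10},{"ax": 0,"ay": 0,"az": 0,"x": 0,"y": 0,"z": -0.03,"gripper": 10},{"ax": 0,"ay": 0,"az": 0,"x": 0,"y": 0,"z": 0,"gripper": 10}])

```text
t: 29.38
position: [0.5448, 0.1119, 0.0167]
eef_rot: [3.141, 0.002, 2.961]
force: [-0.2, -0.4, 0.4]
finger_gap: 0.0297
```

Emit:
jog_arm(moves=[{"ax": 0,"ay": 0,"az": 0,"x": 0,"y": 0,"z": -0.04,"gripper": 10},{"ax": 0,"ay": 0,"az": 0,"x": 0,"y": 0,"z": 0,"gripper": 10}])

```text
t: 29.62
position: [0.5445, 0.1119, 0.0155]
eef_rot: [3.141, 0.001, 2.961]
force: [-0.2, 0.3, -1.3]
finger_gap: 0.0295
```

Emit:
jog_arm(moves=[{"ax": 0,"ay": 0,"az": 0,"x": 0,"y": 0,"z": -0.06,"gripper": 10},{"ax": 0,"ay": 0,"az": 0,"x": 0,"y": 0,"z": -0.04,"gripper": 10},{"ax": 0,"ay": 0,"az": 0,"x": 0,"y": 0,"z": 0,"gripper": 10}])

```text
t: 30.0
position: [0.5446, 0.1118, 0.0144]
eef_rot: [3.141, 0.002, 2.961]
force: [-3.1, -0.2, 9.0]
finger_gap: 0.0297
```

Emit:
jog_arm(moves=[{"ax": 0,"ay": 0,"az": 0,"x": 0,"y": 0,"z": 0,"gripper": 44},{"ax": 0,"ay": 0,"az": 0,"x": 0,"y": 0,"z": 0,"gripper": 44},{"ax": 0,"ay": 0,"az": 0,"x": 0,"y": 0,"z": 0.3,"gripper": 44},{"ax": 0,"ay": 0,"az": 0,"x": 0,"y": 0,"z": 0.9,"gripper": 44},{"ax": 0,"ay": 0,"az": 0,"x": 0,"y": 0,"z": 1,"gripper": 44},{"ax": 0,"ay": 0,"az": 0,"x": 0,"y": 0,"z": 1,"gripper": 44},{"ax": 0,"ay": 0,"az": 0,"x": 0,"y": 0,"z": 1,"gripper": 44},{"ax": 0,"ay": 0,"az": 0,"x": 0.5,"y": 0,"z": 1,"gripper": 44},{"ax": 0,"ay": 0,"az": 0,"x": 1,"y": 0,"z": 1,"gripper": 44},{"ax": 0,"ay": 0,"az": 0,"x": 1,"y": 0,"z": 1,"gripper": 44},{"ax": 0,"ay": 0,"az": 0,"x": 0,"y": 0,"z": 0,"gripper": 44}])

```text
t: 31.38
position: [0.596, 0.1118, 0.1588]
eef_rot: [3.141, 0.005, 2.961]
force: [0.5, 0.3, -1.2]
finger_gap: 0.0438
```

```bash
python3 - <<'E'
from lay import *
im=pile(); s=grab('scene')[0]; b=grab('side')[0]
C_=np.zeros((600,800,3),np.uint8); C_[:300,:400]=cv2.resize(im,(400,300)); C_[:300,400:]=cv2.resize(b[150:240,200:320],(400,300),interpolation=3); C_[300:,:400]=cv2.resize(s[265:370,170:310],(400,300),interpolation=3); C_[300:,400:]=cv2.resize(s,(400,300))
cv2.imwrite('pics/end.png',C_); print(arm.get_state()['t'],arm.get_state()['position'])
E
```

```text
top 0.038 y 1 across [0.0289 0.0311] along [-0.0737  0.0727] slope 0.011
top 0.05 x -1 across [-0.0588 -0.0306] along [-0.0745  0.0728] slope -0.002
top 0.05 x 1 across [0.028  0.0563] along [-0.0739  0.0732] slope -0.0
top 0.062 y -1 across [-0.0575 -0.0292] along [-0.0724  0.0736] slope -0.002
top 0.062 y 1 across [0.0282 0.0569] along [-0.0702  0.0756] slope -0.002
31.525 [0.59307292 0.11185275 0.15631165]
```

```bash
python3 -c "
from bench import arm
print(arm.job_done())"
```

```text
the job is handed in; nothing more can be done
None
```

All three damp slats are on the stand, and I handed the job in at about 31.5 s of the 67 s allowed. The high slat completes layer 3 at x = +45. The middle and low slats form layer 4 at y = +45 and y = -45. Each slat was lowered until it touched (6–10 N) before I opened the fingers.

**Last checks, from wrist depth in the stand frame:**

| Slats | Measured across (mm) | Measured along (mm) | Out of square (rad) |
|---|---|---|---|
| Layer 3 | x ≈ -44.7 and +42.2 | ends even to within 2 | 0.002 or less |
| Layer 4 | y ≈ -43.4 and +42.6 | off centre by +0.6 and +2.7 | about 0.002 |

- **Heights:** the tops fell within the bands expected for their layers.
- **Layers 1 and 2:** these are mostly hidden now and I didn't measure them again at the end. Layer 2 was still in place when I last saw it, after the layer 3 slat was laid.
- **Other things on the bench:** I did not measure these. No unexpected contact forces showed in the readings after each move.

**What failed or disagreed:**
- **First grasp missed:** the pads closed above the slat. All three cameras showed the fingertips about 28 mm behind the reported TCP, where the data says 8 mm ahead. I corrected by 36 mm, and the contact heights later agreed with that.
- **Camera offsets:** the wrist depth read about 1.7 mm high. The scene and side cameras differed by about 7 mm in y, so I used the wrist camera and the average of the two.
- **No final picture viewed:** the 12-picture limit was reached, so the end check rests on depth numbers only.

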